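# Solder paste from behind the spray cans

## Task

I need the green-lidded solder-paste jar, which is hemmed in at the back of the grey caddy by three tall containers. Move the red-capped can, the black-capped can and the yellow-capped bottle out onto the black rubber mat, all three standing there before you take the jar, then stand the jar in the round well of the blue repair mat, and only then put each container back in the caddy on the very place where it stood. Let nothing tip over, and leave the solder reel, the tip cleaner and the circuit board where they are.

Things in the scene. Friction and masses are not known exactly. Their poses are not given: they have to be found in the camera images.
- red_can_center (a point): Contact-cleaner spray can: red with a white and yellow label band and a red cap. Plain upright cylinder, 53 mm across over its whole height (cap included, the top 37 mm), 150 mm tall, about 0.22 kg. This point is on its axis, half-way up. Loose; starts standing in the caddy.
- black_can_center (a point): Air-duster spray can: aluminium with a blue label band and a black cap. Plain upright cylinder, 50 mm across over its whole height (cap included, the top 43 mm), 155 mm tall, about 0.25 kg. This point is on its axis, half-way up. Loose; starts standing in the caddy.
- yellow_bottle_center (a point): Closed cleaning-alcohol bottle: white with a yellow label band and a yellow cap with an orange disc on top. Plain upright cylinder, 48 mm across over its whole height (cap included, the top 35 mm), 145 mm tall, about 0.20 kg. This point is on its axis, half-way up. Loose; starts standing in the caddy.
- jar_center (a point): Solder-paste jar: small white jar with a green screw lid, upright cylinder 40 mm across, 42 mm tall, about 75 g. This point is on its axis, half-way up. Loose; starts standing in the middle place of the caddy's back row.
- caddy: Grey caddy, fixed, open-topped. Origin at underside; x points from front to back, y left. Outside x -73..+83, y +-106 mm, walls 5 thick, 50 high at the back, 25 to 50 elsewhere; floor top z = 6. Six places (black pads 60 across) at x = -33 (front), +33 (back), y = -66, 0, 66. Jar: back middle; tall containers, in any order: back left, back right, front middle; reel and tip cleaner: front corners.
- side_mat: Black rubber mat, fixed, empty at the start: the area for putting things aside. Flat, 170 mm in x by 230 mm in y, 3 mm thick, with a small steel stud flush in one corner. Origin at the centre of its underside; it may be turned up to about 12 degrees.
- well (a point): Round well in the blue silicone repair mat (fixed, 170 x 230 mm, 4 mm thick), the place for the jar: raised blue rim 64 mm inside and 70 mm outside diameter, 4 mm high, around a flat floor. Point at the centre of that floor, 4 mm above the counter; y along the mat's long side. The board lies on the same mat towards -y, its nearest edge about 65 mm from this point.
- reel_center (a point): Solder reel, grey flanges and bright wound solder, 48 mm across, 36 mm tall, standing flat in a front corner of the caddy. Point at its centre. Loose, to be left alone.
- tip_cleaner_center (a point): Soldering-tip cleaner, dark round tin with brass wool on top, 52 mm across, 35 mm tall, in the other front corner of the caddy. Point at its centre. Loose, to be left alone.
- board_center (a point): Green laptop circuit board with a black fan and chips, 90 mm by 105 mm, 6 mm thick (13 mm over the fan), lying on the blue repair mat beside the well. Point at the centre of the bare board, 3 mm above its underside. Loose, to be left alone.
Mind the look-alikes: they are no part of the job. There is more than one size of the part that bears yellow_bottle_center; the job needs the middle-sized. There is more than one size of the part that bears red_can_center; the job needs the smallest.

How it is judged:
By the outcome, as a careful person would: the job done as asked, in the order asked, and still so for the second after the job is handed in, with the robot touching nothing.
It also fails if it takes over 147 s, if anything falls off the work surface, if the arm or the gripper's body presses on something with over 40 N, if the wrist force passes 120 N, or if a joint passes its speed limit or range.

## Robot

A 6-joint arm with a two-finger parallel gripper is mounted at the origin on the work surface. World frame = base frame: x ahead of the robot, y to its left, z up, the work surface at z = 0. Lengths are in mm, angles in degrees, forces in N, time in s.
With the tool pointing down it reaches from about 350 to 850 mm from the base axis. Payload 8.1 kg.
Tool frame: the origin (TCP) lies midway between the tips of the shut fingers; the grasp point (between the pads) lies 19 mm behind it; z points along the fingers, y is the line along which they close (so a half turn about z gives the same grasp; the last joint's range is limited). The gripper opens to 93 mm and grips with 3 to 60 N. Pads are 15 mm wide; open, the fingers measure 128 mm over their backs; the gripper's body (75 mm by 188 mm) begins 65 mm behind the grasp point.
Start: joints at [67.185, 7.471, 85.268, -0, 87.261, -4.893], TCP at [184.613, 570.897, 218.635] pointing down, gripper open.
Joint ranges: [-169.43, 169.43], [-51.17, 129.36], [1.28, 143.12], [-76.62, 256.62], [0, 156.53], [-152.29, 152.29]. Speed limits (degrees/s): [136.94, 136.94, 159.86, 180, 180, 180].

## Interface

Orientations are given as [roll, pitch, yaw] about the fixed x, y, z axes, in that order (R = Rz(yaw) Ry(pitch) Rx(roll)).
In Python, from station import * gives the robot as it stands. The module is installed in compiled form; this text tells all that it offers.
- The arm moves only by the tool move_arm, never from a script. Its argument "moves" is a list of rows, each an object with "xyz": the shift along the tool's x, y, z in mm, a list of three; "spin": the turn about the tool's z in degrees. In form: [{"xyz": [x, y, z], "spin": spin}, ...]. A call has 1 to 12 rows; each row shifts and turns the commanded pose from where the row before left it, along the tool's axes as they then stand; what a row does not reach is not made up. A row lasts 1/12 s, in which the tool goes at most 41.7 mm and 7.16 degrees, less where a joint would pass 70% of its speed; a pose out of reach is approached as far as the arm can. A call with a gripper value outside its range is refused whole. "fingers" is the finger opening in mm, from 0 to 93, set as the call begins (left out, the last holds). The fingers move at their own pace and stop on an object; "newtons" is the grip in N (left out, the last holds). Time passes only in rows, so rows that do not move let the fingers close. It gives the time, the measured TCP pose, the force, the opening and the grip force at its end, in the units of the state.
- state(): the state, without advancing time (a new reading comes with each control period).
- get_image(name): name is "scene" or "side" or "wrist"; returns a dict with "img" (384x512x3 uint8, red, green, blue), "depth" (384x512 float32, mm along the optical axis (not along the pixel's ray), 0 where there is no reading), "mtx" (3x3 intrinsics, pixels), "dist_coeffs" ([k1, k2, p1, p2, k3] as OpenCV has them; the pictures are not rectified), "world_from_camera" (4x4, takes a point from camera to world coordinates). Camera axes: x right, y up, looking along -z (the intrinsics and any distortion apply to the point x, -y, -z); pixel columns grow to the right and rows downward; lengths in mm; the calibration is good to about 2 mm. A picture is of the moment at which its call begins.
- sign_off(): hands the job in; it is judged then, once.
The state is a dict: "time_s": time; "qpos": joint angles; "qvel": joint speeds; "effort": joint torques, N m; "ee_pos": TCP position; "eef_rot": TCP orientation; "contact_force": force on the tool from outside, world axes, zero at the start; "ft_torque": the same for the moment, N m; "gripper_width": finger opening in mm; "grasp_force": force on a finger pad.
Only numpy, scipy, OpenCV 4.12 (cv2) and the standard library are available. Lean on these libraries where they do the work, as an engineer would, in place of code of your own. Each camera call takes 0.05 s, during which the arm holds its last target. There are 200 camera calls.

## Working session

There is one attempt and no reset: what is moved stays moved. The work goes in short steps, Python scripts to look and compute and a tool call to move; the robot and the scene stay as the last step left them, time stands still between calls to the robot, and variables do not carry over. Pictures are saved under pics/ and viewed, at most 14 in all, crops included, and the job is handed in when it is done.

Besides the shell and the picture viewer there is one more tool, called after "Emit:" by a JSON object that holds its "api" and its "payload". move_arm: Moves the arm, as the interface text tells. Its arguments: {"type":"object","properties":{"moves":{"type":"array","items":{"type":"object","properties":{"xyz":{"type":"array","items":{"type":"number"}},"spin":{"type":"number"}}}},"fingers":{"type":"number"},"newtons":{"type":"number"}},"required":["moves"]}

```bash
mkdir -p pics; cat > h.py <<'E'
from station import *
import numpy as np, cv2
def grab(n, save=None):
    d=get_image(n)
    if save: cv2.imwrite('pics/'+save, d['img'][:,:,::-1])
    np.savez('last_%s.npz'%n, **d)
    return d
def rays(d,uv):
    p=cv2.undistortPoints(np.float64(uv).reshape(-1,1,2),d['mtx'],d['dist_coeffs'])[:,0]
    T=d['world_from_camera']
    return T[:3,3], np.c_[p[:,0],-p[:,1],-np.ones(len(p))]@T[:3,:3].T
def onplane(d,uv,z):
    o,r=rays(d,uv); return o+r*((z-o[2])/r[:,2])[:,None]
def cloud(d):
    h,w=d['depth'].shape; u,v=np.meshgrid(np.arange(w),np.arange(h))
    o,r=rays(d,np.stack([u,v],-1).reshape(-1,2))
    return (o+r*d['depth'].reshape(-1,1)).reshape(h,w,3)
def fitcirc(p):
    A=np.c_[2*p,np.ones(len(p))]; s=np.linalg.lstsq(A,(p**2).sum(1),rcond=None)[0]
    return s[:2],np.sqrt(s[2]+s[:2]@s[:2])
E
python3 - <<'E'
from h import *
for n in ['scene','side','wrist']:
    d=grab(n,n+'0.png'); print(n,d['world_from_camera'].round(2).tolist(), d['mtx'].round(1).tolist(), d['dist_coeffs'])
s=state();print(s)
a=cv2.imread('pics/scene0.png');b=cv2.imread('pics/side0.png')
E
```

```text
scene [[-0.24, -0.69, 0.68, 1408.58], [0.97, -0.16, 0.18, 197.06], [-0.01, 0.7, 0.71, 1056.79], [0.0, 0.0, 0.0, 1.0]] [[451.5, 0.0, 261.7], [0.0, 451.5, 192.1], [0.0, 0.0, 1.0]] [-0.01525379  0.          0.          0.          0.        ]
side [[0.9, 0.24, -0.36, -26.23], [-0.43, 0.55, -0.72, -990.03], [0.02, 0.8, 0.6, 879.87], [0.0, 0.0, 0.0, 1.0]] [[438.9, 0.0, 259.5], [0.0, 438.9, 185.6], [0.0, 0.0, 1.0]] [-0.07910611  0.          0.          0.          0.        ]
wrist [[0.31, -0.92, -0.23, 121.37], [0.95, 0.3, 0.08, 589.46], [-0.0, -0.24, 0.97, 385.03], [0.0, 0.0, 0.0, 1.0]] [[315.7, 0.0, 255.3], [0.0, 315.7, 190.0], [0.0, 0.0, 1.0]] [0.00922987 0.         0.         0.         0.        ]
{'time_s': 0.15, 'qpos': array([ 6.71838301e+01,  7.50500343e+00,  8.53159251e+01, -1.45248046e-03,
        8.72594785e+01, -4.89417969e+00]), 'qvel': array([-0.02722682, -0.14950844, -0.0690599 ,  0.06636787,  0.03499108,
        0.00883521]), 'effort': array([ 1.48301460e-03, -5.60473108e+01, -4.92333019e+01,  7.66989682e-02,
        3.05425131e-02, -7.25972063e-05]), 'ee_pos': array([184.46342082, 570.48513131, 217.82074625]), 'eef_rot': array([-1.79919762e+02, -5.41454819e-03,  1.62078076e+02]), 'contact_force': array([-0.21255012,  0.1709855 ,  0.45385988]), 'ft_torque': array([ 0.03845884, -0.0013304 ,  0.02974735]), 'grasp_force': 0.0, 'gripper_width': 93.33859605601208}
```

View pics/scene0.png

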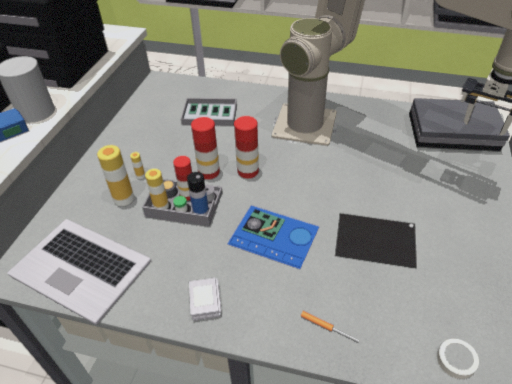

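View pics/side0.png

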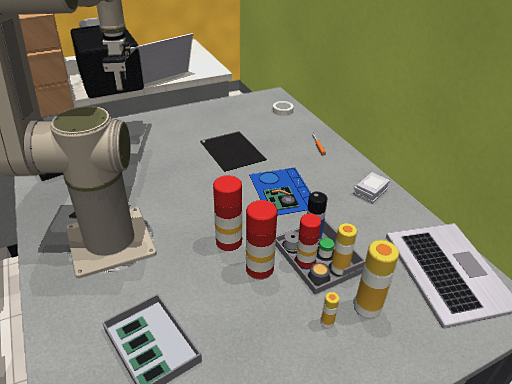

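The scene image shows these candidates:
- **Red cans:** large ones at (206,150) and (247,148), and a small one at (184,178) in the caddy. I choose the small one.
- **Yellow bottles:** large at (117,175), small at (138,165), and middle-sized at (157,190) in the caddy. I choose the middle-sized one.
- **Others:** black can (197,193), jar (180,204), well (301,237), side mat (376,240).

Next I'll measure positions and check the choice in a crop.

```bash
python3 - <<'E'
from h import *
D={n:dict(np.load('last_%s.npz'%n)) for n in ['scene','side']}
cv2.imwrite('pics/crop0.png',cv2.resize(D['scene']['img'][110:260,80:330,::-1],None,fx=3.1,fy=3.1,interpolation=cv2.INTER_CUBIC))
for n,d in D.items():
    P=cloud(d); hsv=cv2.cvtColor(d['img'],cv2.COLOR_RGB2HSV); z=P[...,2]
    ok=(d['depth']>0)&(z>125)&(z<400)&(P[...,0]>200)&(P[...,0]<1000)&(P[...,1]<150)
    k,l,s,c=cv2.connectedComponentsWithStats(ok.astype(np.uint8))
    for i in range(1,k):
        if s[i,4]<25: continue
        m=l==i; zt=np.percentile(z[m],97); t=m&(z>zt-5)
        print(n,'tall px',c[i].round(),s[i,4],'ztop',zt.round(1),'top mean',P[t].mean(0).round(1), 'hsv',np.median(hsv[t],0))
    H,S,V=cv2.split(hsv)
    for nm,m in [('blue',(H>100)&(H<120)&(S>150)&(V>100)&(abs(z)<15)),('dark',(V<45)&(abs(z)<10)&(P[...,1]>50)&(P[...,0]>300)),('green',(H>55)&(H<80)&(S>120)&(z>30)&(z<65)&(P[...,0]>300)&(P[...,1]<100))]:
        cs,_=cv2.findContours(m.astype(np.uint8),cv2.RETR_EXTERNAL,cv2.CHAIN_APPROX_NONE)
        for q in cs:
            if cv2.contourArea(q)<40: continue
            zz={'blue':4,'dark':3,'green':48}[nm]
            W=onplane(d,q[:,0],zz)[:,:2]
            print(n,nm,cv2.contourArea(q),cv2.minAreaRect(np.float32(W)),np.mean(q[:,0],0))
E
```

```text
scene tall px [20. 83.] 1246 ztop 239.0 top mean [  230.7 -1024.9   236.9] hsv [  0.   1. 197.]
scene tall px [204. 134.] 746 ztop 214.3 top mean [ 348.5 -270.4  211.9] hsv [  1. 175. 216.]
scene tall px [246. 133.] 752 ztop 214.2 top mean [ 313.3 -139.6  212. ] hsv [  1. 174. 216.]
scene tall px [111. 162.] 699 ztop 207.4 top mean [ 534.  -498.7  205.1] hsv [ 26. 132. 218.]
scene tall px [189. 173.] 569 ztop 163.4 top mean [ 532.4 -236.6  161.1] hsv [120.  18.  45.]
scene tall px [153. 177.] 231 ztop 153.8 top mean [ 540.9 -365.4  151.4] hsv [ 26. 132. 217.]
scene blue 3088.5 ((565.6547241210938, 9.225906372070312), (224.8185577392578, 165.21810913085938), 80.45649719238281) [274.60093897 236.56807512]
scene green 72.5 ((538.1136474609375, -294.7403564453125), (39.74419403076172, 30.788856506347656), 21.758312225341797) [179.75862069 201.31034483]
side tall px [227. 196.] 1074 ztop 212.2 top mean [ 306.6 -145.9  210.4] hsv [  1. 203. 225.]
side tall px [317. 202.] 338 ztop 162.3 top mean [ 529.  -237.5  160.1] hsv [114.  18.  30.]
side tall px [261. 222.] 1236 ztop 212.4 top mean [ 341.4 -275.5  210.5] hsv [  1. 202. 225.]
side tall px [310. 224.] 385 ztop 157.0 top mean [ 466.1 -304.6  155.1] hsv [  1. 202. 226.]
side tall px [347. 233.] 323 ztop 152.4 top mean [ 535.4 -368.7  150.2] hsv [ 25.  173.5 230.5]
side tall px [380. 262.] 1251 ztop 205.1 top mean [ 527.6 -503.8  203.1] hsv [ 26. 172. 230.]
side blue 1198.5 ((562.1181640625, 5.839347839355469), (228.657958984375, 168.5635986328125), 80.50552368164062) [281.87336245 191.05676856]
side dark 1364.0 ((506.25689697265625, 300.68585205078125), (168.79782104492188, 225.44822692871094), 2.6443212032318115) [232.28169014 151.15492958]
side green 135.5 ((527.0660400390625, -305.7725524902344), (50.52779006958008, 37.68813705444336), 41.72096252441406) [326.25641026 243.8974359 ]
```

View pics/crop0.png

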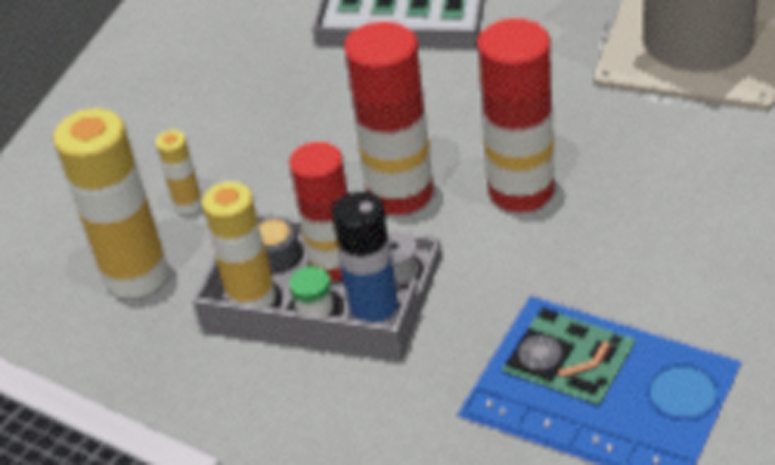

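The crop confirms it: the small red can at (184,178), the middle yellow bottle at (157,190) and the black can at (197,193) stand in the caddy around the green jar. The look-alikes all stand outside it. I'll move over the mat for a refined look.

Emit:
{"api": "move_arm", "payload": {"moves": [{"xyz": [0, 0, -12], "spin": 6.9}, {"xyz": [0, 0, -12], "spin": 6.9}, {"xyz": [0, 0, -12], "spin": 6.9}, {"xyz": [0, 0, -12], "spin": 6.9}, {"xyz": [0, 0, -12], "spin": 6.9}, {"xyz": [0, 0, -12], "spin": 6.9}, {"xyz": [0, 0, -12], "spin": 6.9}, {"xyz": [0, 0, -12], "spin": 6.9}, {"xyz": [0, 0, -12], "spin": 6.9}, {"xyz": [0, 0, -12], "spin": 6.9}], "fingers": 93, "newtons": 25}}

```text
time_s: 0.98
ee_pos: [184.5, 570.7, 338.8]
eef_rot: [-180.0, 0.0, 92.7]
contact_force: [0.0, -0.1, -0.6]
gripper_width: 92.9
grasp_force: 0.0
```

Emit:
{"api": "move_arm", "payload": {"moves": [{"xyz": [-26, 28, 0]}, {"xyz": [-26, 28, 0]}, {"xyz": [-26, 28, 0]}, {"xyz": [-26, 28, 0]}, {"xyz": [-26, 28, 0]}, {"xyz": [-26, 28, 0]}, {"xyz": [-26, 28, 0]}, {"xyz": [-26, 28, 0]}, {"xyz": [-26, 28, 0]}, {"xyz": [-26, 28, 0]}, {"xyz": [-27, 0, 0]}, {"xyz": [0, 0, 0]}]}}

```text
invalid input at $.moves[0]: expected keys xyz, spin
```

```bash
cat >> h.py <<'E'
def to(x,y,z,yaw=None):
    """shift in tool axes (as they stand) and spin to a world target"""
    s=state(); p=s['ee_pos']; w=s['eef_rot'][2]; a=np.radians(w)
    d=np.array([x,y,z])-p
    sp=0 if yaw is None else -((yaw-w+180)%360-180)
    return 'tool',np.round([d[0]*np.cos(a)+d[1]*np.sin(a),d[0]*np.sin(a)-d[1]*np.cos(a),-d[2]],1),'spin',round(sp,1)
def st():
    s=state(); print('t',round(s['time_s'],2),s['ee_pos'].round(1),s['eef_rot'].round(1),'w',round(s['gripper_width'],1),'g',round(s['grasp_force'],1),'F',s['contact_force'].round(1),'q6',s['qpos'][5].round(0))
E
python3 - <<'E'
from h import *
st(); d=grab('wrist','w1.png')
print(to(545,-60,340,93))
E
```

```text
t 0.98 [184.5 570.7 338.8] [-180.     0.    92.7] w 92.9 g 0.0 F [ 0.  -0.1 -0.6] q6 64.0
('tool', array([-644.8,  335.6,    1.8]), 'spin', np.float64(-0.8))
```

View pics/w1.png

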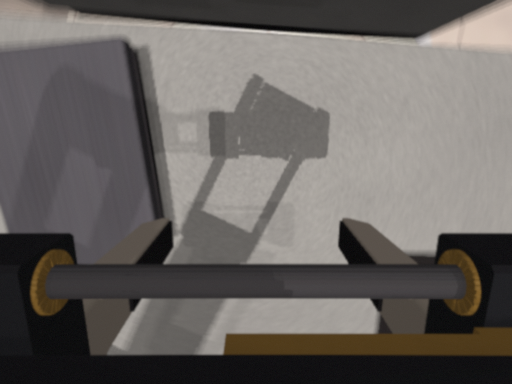

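Only bare counter and the laptop-like tray show up here, with no mat. The wrist camera looks ahead along tool +x, so I'll stop short of the mat.

Emit:
{"api": "move_arm", "payload": {"moves": [{"xyz": [-30, 24, 0], "spin": 0}, {"xyz": [-36, 28, 0], "spin": 0}, {"xyz": [-36, 28, 0], "spin": 0}, {"xyz": [-36, 28, 0], "spin": 0}, {"xyz": [-36, 28, 0], "spin": 0}, {"xyz": [-36, 28, 0], "spin": 0}, {"xyz": [-36, 28, 0], "spin": 0}, {"xyz": [-36, 28, 0], "spin": 0}, {"xyz": [-36, 28, 0], "spin": 0}, {"xyz": [-36, 28, 0], "spin": 0}, {"xyz": [-36, 28, 0], "spin": 0}, {"xyz": [-36, 28, 0], "spin": 0}]}}

```text
time_s: 2.03
ee_pos: [511.5, 194.2, 338.1]
eef_rot: [-180.0, -0.0, 93.3]
contact_force: [0.1, 1.5, 1.1]
gripper_width: 93.1
grasp_force: 0.0
```

Emit:
{"api": "move_arm", "payload": {"moves": [{"xyz": [-15, 12, 0], "spin": 0}, {"xyz": [0, 0, 0], "spin": 0}, {"xyz": [0, 0, 0], "spin": 0}]}}

```text
time_s: 2.28
ee_pos: [523.6, 180.8, 337.6]
eef_rot: [-179.9, 0.0, 93.1]
contact_force: [0.4, 0.9, -0.3]
gripper_width: 92.9
grasp_force: 0.0
```

```bash
python3 - <<'E'
from h import *
st(); d=grab('wrist','w2.png')
P=cloud(d); hsv=cv2.cvtColor(d['img'],cv2.COLOR_RGB2HSV);H,S,V=cv2.split(hsv)
m=((V<60)&(abs(P[...,2]-3)<8)).astype(np.uint8)
cs,_=cv2.findContours(m,cv2.RETR_EXTERNAL,cv2.CHAIN_APPROX_NONE)
for q in cs:
    if cv2.contourArea(q)>800: print('dark',cv2.contourArea(q),q[:,0].mean(0),cv2.minAreaRect(np.float32(onplane(d,q[:,0],3)[:,:2])))
print(to(510,-430,340,93))
E
```

```text
t 2.28 [523.6 180.8 337.6] [-179.9    0.    93.1] w 92.9 g 0.0 F [ 0.4  0.9 -0.3] q6 11.0
dark 16115.0 [250.83007812  71.3046875 ] ((509.42510986328125, 295.4642028808594), (167.6333770751953, 208.19818115234375), 2.656864643096924)
('tool', array([-610.2,  -46.5,   -2. ]), 'spin', np.float64(0.1))
```

View pics/w2.png

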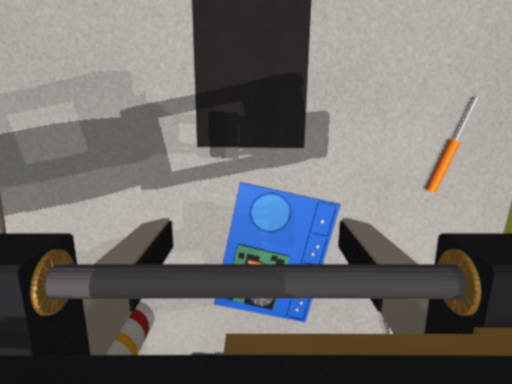

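The black mat spans columns 192 to 312 with its near edge at row 147. The well disc is at (270,212) and the board below it is partly hidden by the gripper. Going on to view the caddy.

Emit:
{"api": "move_arm", "payload": {"moves": [{"xyz": [-30, -3, 0], "spin": 0}, {"xyz": [-38, -3, 0], "spin": 0}, {"xyz": [-38, -3, 0], "spin": 0}, {"xyz": [-38, -3, 0], "spin": 0}, {"xyz": [-38, -3, 0], "spin": 0}, {"xyz": [-38, -3, 0], "spin": 0}, {"xyz": [-38, -3, 0], "spin": 0}, {"xyz": [-38, -3, 0], "spin": 0}, {"xyz": [-38, -3, 0], "spin": 0}, {"xyz": [-38, -3, 0], "spin": 0}, {"xyz": [-38, -3, 0], "spin": 0}, {"xyz": [-38, -3, 0], "spin": 0}]}}

```text
time_s: 3.33
ee_pos: [511.7, -267.4, 338.9]
eef_rot: [180.0, -0.0, 93.3]
contact_force: [-0.2, 0.4, 0.4]
gripper_width: 92.8
grasp_force: 0.0
```

Emit:
{"api": "move_arm", "payload": {"moves": [{"xyz": [-38, -3, 0], "spin": 0}, {"xyz": [-38, -3, 0], "spin": 0}, {"xyz": [-38, -3, 0], "spin": 0}, {"xyz": [-38, -3, 0], "spin": 0}, {"xyz": [0, 0, 0], "spin": 0}, {"xyz": [0, 0, 0], "spin": 0}, {"xyz": [0, 0, 0], "spin": 0}]}}

```text
time_s: 3.92
ee_pos: [508.5, -418.4, 338.5]
eef_rot: [180.0, -0.1, 93.2]
contact_force: [-0.6, 0.1, 0.6]
gripper_width: 92.9
grasp_force: 0.0
```

```bash
python3 - <<'E'
from h import *
w=dict(np.load('last_wrist.npz')); sc=dict(np.load('last_scene.npz')); sd=dict(np.load('last_side.npz'))
for n,d in [('wrist',w),('scene',sc),('side',sd)]:
    H,S,V=cv2.split(cv2.cvtColor(d['img'],cv2.COLOR_RGB2HSV)); c={'wrist':(270,212),'scene':(301,237),'side':(269,179)}[n]
    P=onplane(d,[c],4); print(n,'well guess',P.round(1),'hsv',H[c[1],c[0]],S[c[1],c[0]],V[c[1],c[0]])
    b=d['img'].astype(int); m=((H>=98)&(H<116)&(S<210)&(S>110)&(V>100)).astype(np.uint8)
    m=cv2.morphologyEx(m,cv2.MORPH_OPEN,np.ones((3,3)))
    cs,_=cv2.findContours(m,cv2.RETR_EXTERNAL,cv2.CHAIN_APPROX_NONE)
    for q in cs:
        if abs(q[:,0].mean(0)-c).max()<12: W=onplane(d,q[:,0],4)[:,:2]; print(cv2.contourArea(q),fitcirc(W),cv2.minEnclosingCircle(np.float32(W)))
st(); d=grab('wrist','w3.png'); P=cloud(d)
H,S,V=cv2.split(cv2.cvtColor(d['img'],cv2.COLOR_RGB2HSV)); z=P[...,2]
for lo,hi in [(40,58),(143,149),(149,153.5),(153.5,158.5),(158.5,166)]:
    m=((z>lo)&(z<hi)&(P[...,1]>-450)&(P[...,0]>400)).astype(np.uint8); k,l,s,c=cv2.connectedComponentsWithStats(m)
    for i in range(1,k):
        if s[i,4]>150: print(lo,s[i,4],c[i].round(),P[l==i].mean(0).round(1),np.median(H[l==i]),np.median(S[l==i]),np.median(V[l==i]))
E
```

```text
wrist well guess [[552.3  85.4   4. ]] hsv 105 164 226
scene well guess [[554.7  90.6   4. ]] hsv 104 151 198
side well guess [[549.   78.8   4. ]] hsv 106 180 194
t 3.92 [ 508.5 -418.4  338.5] [ 1.80e+02 -1.00e-01  9.32e+01] w 92.9 g 0.0 F [-0.6  0.1  0.6] q6 -47.0
40 1016 [229.  19.] [ 463.6 -235.9   43.3] 170.0 17.0 104.0
40 878 [308.  88.] [ 574.4 -319.5   49.4] 170.0 18.0 93.0
40 717 [278.  74.] [ 532.8 -301.5   48.9] 67.0 166.0 123.0
40 587 [231. 122.] [ 469.9 -369.1   41.4] 17.0 171.0 147.0
149 1329 [284. 126.] [ 537.1 -367.5  152. ] 22.0 206.0 193.0
153.5 1993 [224.  60.] [ 468.9 -304.   156.9] 1.0 204.0 223.0
158.5 618 [289.   7.] [ 532.2 -252.4  161.7] 150.0 14.0 46.0
```

View pics/w3.png

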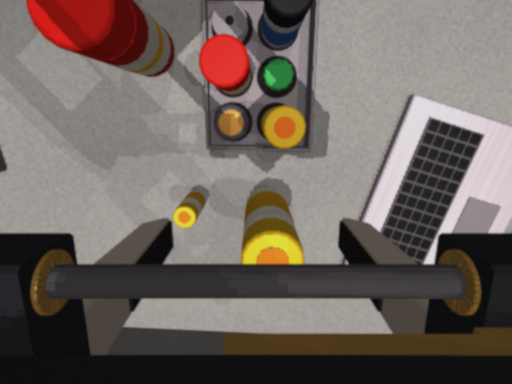

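The wrist view shows the middle yellow bottle at (285,127), the red can at (225,62), the jar at (278,75) and the black can at (289,7). The big yellow bottle is at (272,250) and the small one at (185,216). Taking the yellow bottle first.

Emit:
{"api": "move_arm", "payload": {"moves": [{"xyz": [25, 16, 15], "spin": 0}, {"xyz": [24, 15, 20], "spin": 0}, {"xyz": [0, 0, 20], "spin": 0}, {"xyz": [0, 0, 25], "spin": 0}, {"xyz": [0, 0, 10], "spin": 0}, {"xyz": [0, 0, 0], "spin": 0}, {"xyz": [0, 0, 0], "spin": 0}]}}

```text
time_s: 4.55
ee_pos: [536.2, -368.3, 249.3]
eef_rot: [-180.0, -0.0, 93.2]
contact_force: [0.1, 0.6, 1.2]
gripper_width: 92.9
grasp_force: 0.0
```

```bash
python3 - <<'E'
from h import *
st(); print(to(537.1,-367.5,112,93.1))
E
```

```text
t 4.55 [ 536.2 -368.3  249.3] [-180.    -0.    93.2] w 92.9 g 0.0 F [0.1 0.6 1.2] q6 -42.0
('tool', array([  0.8,   1. , 137.3]), 'spin', np.float64(0.1))
```

Emit:
{"api": "move_arm", "payload": {"moves": [{"xyz": [1, 1, 25], "spin": 0}, {"xyz": [0, 0, 30], "spin": 0}, {"xyz": [0, 0, 30], "spin": 0}, {"xyz": [0, 0, 30], "spin": 0}, {"xyz": [0, 0, 18], "spin": 0}, {"xyz": [0, 0, 4], "spin": 0}, {"xyz": [0, 0, 0], "spin": 0}, {"xyz": [0, 0, 0], "spin": 0}]}}

```text
time_s: 5.22
ee_pos: [538.1, -369.4, 114.4]
eef_rot: [179.9, 0.1, 93.1]
contact_force: [-0.3, 0.1, 0.2]
gripper_width: 92.8
grasp_force: 0.0
```

Emit:
{"api": "move_arm", "payload": {"moves": [{"xyz": [0, 0, 0], "spin": 0}, {"xyz": [0, 0, 0], "spin": 0}, {"xyz": [0, 0, 0], "spin": 0}, {"xyz": [0, 0, 0], "spin": 0}, {"xyz": [0, 0, 0], "spin": 0}, {"xyz": [0, 0, 0], "spin": 0}, {"xyz": [0, 0, 0], "spin": 0}, {"xyz": [0, 0, 0], "spin": 0}, {"xyz": [0, 0, 0], "spin": 0}, {"xyz": [0, 0, 0], "spin": 0}], "fingers": 35, "newtons": 25}}

```text
time_s: 6.05
ee_pos: [536.9, -368.3, 111.6]
eef_rot: [-180.0, -0.0, 93.1]
contact_force: [0.4, 0.1, 0.8]
gripper_width: 47.6
grasp_force: 25.0
```

```bash
python3 - <<'E'
from h import *
st(); print(to(511,231,280,93.1))
E
```

```text
t 6.05 [ 536.9 -368.3  111.6] [-180.    -0.    93.1] w 47.6 g 25.0 F [0.4 0.1 0.8] q6 -42.0
('tool', array([ 599.8,    6.3, -168.4]), 'spin', np.float64(-0.0))
```

Emit:
{"api": "move_arm", "payload": {"moves": [{"xyz": [0, 0, -10], "spin": 0}, {"xyz": [0, 0, -15], "spin": 0}, {"xyz": [0, 0, -25], "spin": 0}, {"xyz": [0, 0, -30], "spin": 0}, {"xyz": [0, 0, -30], "spin": 0}, {"xyz": [0, 0, -30], "spin": 0}, {"xyz": [0, 0, -20], "spin": 0}, {"xyz": [0, 0, -12], "spin": 0}, {"xyz": [8, 0, 0], "spin": 0}, {"xyz": [16, 0, 0], "spin": 0}, {"xyz": [24, 0, 0], "spin": 0}, {"xyz": [32, 0, 0], "spin": 0}]}}

```text
time_s: 7.05
ee_pos: [531.4, -288.0, 280.7]
eef_rot: [-179.8, -0.1, 93.0]
contact_force: [0.3, 0.5, -2.1]
gripper_width: 47.6
grasp_force: 25.0
```

Emit:
{"api": "move_arm", "payload": {"moves": [{"xyz": [36, 1, 0], "spin": 0}, {"xyz": [36, 1, 0], "spin": 0}, {"xyz": [36, 1, 0], "spin": 0}, {"xyz": [36, 1, 0], "spin": 0}, {"xyz": [36, 1, 0], "spin": 0}, {"xyz": [36, 1, 0], "spin": 0}, {"xyz": [36, 1, 0], "spin": 0}, {"xyz": [36, 1, 0], "spin": 0}, {"xyz": [36, 0, 0], "spin": 0}, {"xyz": [36, 0, 0], "spin": 0}, {"xyz": [36, 0, 0], "spin": 0}, {"xyz": [36, 0, 0], "spin": 0}]}}

```text
time_s: 8.05
ee_pos: [515.6, 145.3, 281.3]
eef_rot: [-179.8, 0.0, 93.1]
contact_force: [0.3, 0.7, -2.1]
gripper_width: 47.8
grasp_force: 25.0
```

Emit:
{"api": "move_arm", "payload": {"moves": [{"xyz": [36, 0, 0], "spin": 0}, {"xyz": [36, 0, 0], "spin": 0}, {"xyz": [36, 0, 0], "spin": 0}, {"xyz": [36, 0, 0], "spin": 0}, {"xyz": [36, 0, 0], "spin": 0}, {"xyz": [28, 0, 0], "spin": 0}, {"xyz": [16, 0, 0], "spin": 0}, {"xyz": [8, 0, 0], "spin": 0}, {"xyz": [0, 0, 0], "spin": 0}, {"xyz": [0, 0, 0], "spin": 0}]}}

```text
time_s: 8.88
ee_pos: [504.4, 374.4, 282.2]
eef_rot: [-179.9, 0.1, 93.1]
contact_force: [0.2, -0.4, -2.3]
gripper_width: 47.6
grasp_force: 25.0
```

```bash
python3 - <<'E'
from h import *
st(); print(to(505,375,109,93.1))
E
```

```text
t 8.88 [504.4 374.4 282.2] [-1.799e+02  1.000e-01  9.310e+01] w 47.6 g 25.0 F [ 0.2 -0.4 -2.3] q6 29.0
('tool', array([  0.6,   0.6, 173.2]), 'spin', np.float64(0.0))
```

Emit:
{"api": "move_arm", "payload": {"moves": [{"xyz": [0, 0, 15], "spin": 0}, {"xyz": [0, 0, 28], "spin": 0}, {"xyz": [0, 0, 30], "spin": 0}, {"xyz": [0, 0, 30], "spin": 0}, {"xyz": [0, 0, 30], "spin": 0}, {"xyz": [0, 0, 20], "spin": 0}, {"xyz": [0, 0, 10], "spin": 0}, {"xyz": [0, 0, 5], "spin": 0}, {"xyz": [0, 0, 2], "spin": 0}, {"xyz": [0, 0, 1], "spin": 0}, {"xyz": [0, 0, 0], "spin": 0}, {"xyz": [0, 0, 0], "spin": 0}]}}

```text
time_s: 9.88
ee_pos: [506.0, 375.6, 114.5]
eef_rot: [179.9, -0.1, 93.1]
contact_force: [-0.6, -0.3, -1.7]
gripper_width: 47.7
grasp_force: 25.0
```

```bash
python3 - <<'E'
from h import *
st()
E
```

```text
t 9.88 [506.  375.6 114.5] [ 1.799e+02 -1.000e-01  9.310e+01] w 47.7 g 25.0 F [-0.6 -0.3 -1.7] q6 29.0
```

Emit:
{"api": "move_arm", "payload": {"moves": [{"xyz": [0, 0, 1], "spin": 0}, {"xyz": [0, 0, 1], "spin": 0}, {"xyz": [0, 0, 0], "spin": 0}, {"xyz": [0, 0, 0], "spin": 0}]}}

```text
time_s: 10.22
ee_pos: [504.9, 375.1, 110.7]
eef_rot: [-180.0, 0.0, 93.1]
contact_force: [-0.3, -0.6, -1.8]
gripper_width: 47.5
grasp_force: 25.0
```

```bash
python3 - <<'E'
from h import *
st()
E
```

```text
t 10.22 [504.9 375.1 110.7] [-180.     0.    93.1] w 47.5 g 25.0 F [-0.3 -0.6 -1.8] q6 29.0
```

Emit:
{"api": "move_arm", "payload": {"moves": [{"xyz": [0, 0, 1], "spin": 0}, {"xyz": [0, 0, 1], "spin": 0}, {"xyz": [0, 0, 0.5], "spin": 0}, {"xyz": [0, 0, 0], "spin": 0}, {"xyz": [0, 0, 0], "spin": 0}]}}

```text
time_s: 10.63
ee_pos: [505.1, 375.1, 108.5]
eef_rot: [180.0, -0.0, 93.1]
contact_force: [-0.3, -0.9, 2.3]
gripper_width: 47.9
grasp_force: 25.0
```

```bash
python3 - <<'E'
from h import *
st()
E
```

```text
t 10.63 [505.1 375.1 108.5] [180.   -0.   93.1] w 47.9 g 25.0 F [-0.3 -0.9  2.3] q6 29.0
```

Emit:
{"api": "move_arm", "payload": {"moves": [{"xyz": [0, 0, 0], "spin": 0}, {"xyz": [0, 0, 0], "spin": 0}, {"xyz": [0, 0, 0], "spin": 0}, {"xyz": [0, 0, 0], "spin": 0}, {"xyz": [0, 0, 0], "spin": 0}, {"xyz": [0, 0, -10], "spin": 0}, {"xyz": [0, 0, -20], "spin": 0}, {"xyz": [0, 0, -30], "spin": 0}, {"xyz": [0, 0, -40], "spin": 0}, {"xyz": [0, 0, -25], "spin": 0}, {"xyz": [-15, 0, 0], "spin": 0}, {"xyz": [-30, 0, 0], "spin": 0}], "fingers": 93}}

```text
time_s: 11.63
ee_pos: [508.3, 332.5, 236.8]
eef_rot: [179.7, -0.2, 93.3]
contact_force: [1.8, -0.4, -0.8]
gripper_width: 93.1
grasp_force: 0.0
```

Emit:
{"api": "move_arm", "payload": {"moves": [{"xyz": [-40, -1, 0], "spin": 0}, {"xyz": [-40, -1, 0], "spin": 0}, {"xyz": [-40, -1, 0], "spin": 0}, {"xyz": [-40, -1, 0], "spin": 0}, {"xyz": [-40, -1, 0], "spin": 0}, {"xyz": [-40, -1, 0], "spin": 0}, {"xyz": [-40, -1, 0], "spin": 0}, {"xyz": [-40, 0, 0], "spin": 0}, {"xyz": [-40, 0, 0], "spin": 0}, {"xyz": [-40, 0, 0], "spin": 0}, {"xyz": [-40, 0, 0], "spin": 0}, {"xyz": [-40, 0, 0], "spin": 0}]}}

```text
time_s: 12.63
ee_pos: [525.7, -151.7, 233.7]
eef_rot: [180.0, 0.0, 93.1]
contact_force: [1.3, 0.9, -0.6]
gripper_width: 93.0
grasp_force: 0.0
```

Emit:
{"api": "move_arm", "payload": {"moves": [{"xyz": [-40, 0, 0], "spin": 0}, {"xyz": [-30, 0, 0], "spin": 0}, {"xyz": [-17, 0, 0], "spin": 0}, {"xyz": [0, 0, 0], "spin": 0}, {"xyz": [0, 0, 0], "spin": 0}, {"xyz": [0, 0, 0], "spin": 0}]}}

```text
time_s: 13.13
ee_pos: [530.7, -235.8, 233.2]
eef_rot: [-180.0, -0.0, 93.1]
contact_force: [0.2, 0.4, -0.4]
gripper_width: 93.0
grasp_force: 0.0
```

```bash
python3 - <<'E'
from h import *
st()
# black can top: scene and side views, mask of top at z=161
for n in ['scene','side']:
    d=grab(n,n+'1.png')
s=dict(np.load('last_side.npz')); P=cloud(s); z=P[...,2]
m=(abs(z-151)<60)&(P[...,1]>330)&(P[...,1]<420)&(abs(P[...,0]-505)<60); print('yellow on mat',m.sum(), P[m&(z>140)].mean(0).round(1), z[m].max())
print(to(530.5,-236.5,122,93.1))
E
```

```text
t 13.13 [ 530.7 -235.8  233.2] [-180.    -0.    93.1] w 93.0 g 0.0 F [ 0.2  0.4 -0.4] q6 -32.0
yellow on mat 231 [501.3 371.4 146.6] 153.76794840402647
('tool', array([ -1.2,  -0.5, 111.3]), 'spin', np.float64(0.1))
```

View pics/side1.png

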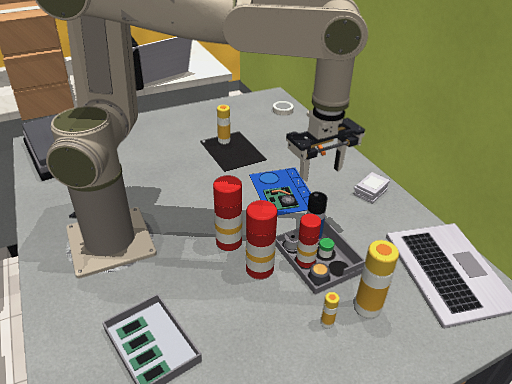

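The side view shows the yellow bottle standing on the mat at (223,125), with the gripper above the black can (317,203). Descending on it.

Emit:
{"api": "move_arm", "payload": {"moves": [{"xyz": [-1, 0, 20], "spin": 0}, {"xyz": [0, 0, 30], "spin": 0}, {"xyz": [0, 0, 30], "spin": 0}, {"xyz": [0, 0, 20], "spin": 0}, {"xyz": [0, 0, 8], "spin": 0}, {"xyz": [0, 0, 2], "spin": 0}, {"xyz": [0, 0, 0], "spin": 0}, {"xyz": [0, 0, 0], "spin": 0}]}}

```text
time_s: 13.9
ee_pos: [532.0, -237.6, 125.1]
eef_rot: [179.9, 0.1, 93.1]
contact_force: [-0.2, -1.3, 1.1]
gripper_width: 92.8
grasp_force: 0.0
```

Emit:
{"api": "move_arm", "payload": {"moves": [{"xyz": [0, 0, 0], "spin": 0}, {"xyz": [0, 0, 0], "spin": 0}, {"xyz": [0, 0, 0], "spin": 0}, {"xyz": [0, 0, 0], "spin": 0}, {"xyz": [0, 0, 0], "spin": 0}, {"xyz": [0, 0, 0], "spin": 0}, {"xyz": [0, 0, 0], "spin": 0}, {"xyz": [0, 0, 0], "spin": 0}, {"xyz": [0, 0, 0], "spin": 0}, {"xyz": [0, 0, 0], "spin": 0}], "fingers": 35}}

```text
time_s: 14.73
ee_pos: [530.9, -237.5, 123.1]
eef_rot: [180.0, -0.0, 93.1]
contact_force: [-0.2, 0.5, -0.7]
gripper_width: 49.6
grasp_force: 25.0
```

```bash
python3 - <<'E'
from h import *
st(); print(to(508,303,250,93.1))
E
```

```text
t 14.73 [ 530.9 -237.5  123.1] [180.   -0.   93.1] w 49.6 g 25.0 F [-0.2  0.5 -0.7] q6 -32.0
('tool', array([ 540.9,    6.1, -126.9]), 'spin', np.float64(-0.0))
```

Emit:
{"api": "move_arm", "payload": {"moves": [{"xyz": [0, 0, -10], "spin": 0}, {"xyz": [0, 0, -20], "spin": 0}, {"xyz": [0, 0, -30], "spin": 0}, {"xyz": [0, 0, -20], "spin": 0}, {"xyz": [0, 0, -10], "spin": 0}, {"xyz": [10, 0, 0], "spin": 0}, {"xyz": [20, 0, 0], "spin": 0}, {"xyz": [30, 0, 0], "spin": 0}, {"xyz": [36, 1, 0], "spin": 0}, {"xyz": [36, 1, 0], "spin": 0}, {"xyz": [36, 1, 0], "spin": 0}, {"xyz": [36, 1, 0], "spin": 0}]}}

```text
time_s: 15.73
ee_pos: [522.3, -31.2, 211.0]
eef_rot: [-179.8, -0.1, 93.1]
contact_force: [1.0, 0.2, -2.9]
gripper_width: 49.8
grasp_force: 25.0
```

Emit:
{"api": "move_arm", "payload": {"moves": [{"xyz": [36, 1, 0], "spin": 0}, {"xyz": [36, 1, 0], "spin": 0}, {"xyz": [36, 0, 0], "spin": 0}, {"xyz": [36, 0, 0], "spin": 0}, {"xyz": [36, 0, 0], "spin": 0}, {"xyz": [36, 0, 0], "spin": 0}, {"xyz": [36, 0, 0], "spin": 0}, {"xyz": [36, 0, 0], "spin": 0}, {"xyz": [28, 0, 0], "spin": 0}, {"xyz": [14, 0, 0], "spin": 0}, {"xyz": [7, 0, 0], "spin": 0}, {"xyz": [0, 0, 0], "spin": 0}]}}

```text
time_s: 16.73
ee_pos: [506.7, 303.9, 211.6]
eef_rot: [-179.9, 0.1, 93.2]
contact_force: [0.1, -0.6, -2.5]
gripper_width: 49.8
grasp_force: 25.0
```

Emit:
{"api": "move_arm", "payload": {"moves": [{"xyz": [0, 0, 10], "spin": 0}, {"xyz": [0, 0, 20], "spin": 0}, {"xyz": [0, 0, 25], "spin": 0}, {"xyz": [0, 0, 20], "spin": 0}, {"xyz": [0, 0, 10], "spin": 0}, {"xyz": [0, 0, 4], "spin": 0}, {"xyz": [0, 0, 1], "spin": 0}, {"xyz": [0, 0, 0], "spin": 0}, {"xyz": [0, 0, 0], "spin": 0}, {"xyz": [0, 0, 0], "spin": 0}]}}

```text
time_s: 17.57
ee_pos: [508.9, 303.4, 124.8]
eef_rot: [179.9, -0.1, 93.1]
contact_force: [0.5, -0.1, -3.3]
gripper_width: 49.7
grasp_force: 25.0
```

```bash
python3 - <<'E'
from h import *
st(); print(to(508,303,120,93.1))
E
```

```text
t 17.57 [508.9 303.4 124.8] [ 1.799e+02 -1.000e-01  9.310e+01] w 49.7 g 25.0 F [ 0.5 -0.1 -3.3] q6 23.0
('tool', array([-0.4, -0.9,  4.8]), 'spin', np.float64(-0.0))
```

Emit:
{"api": "move_arm", "payload": {"moves": [{"xyz": [0, 0, 1.5], "spin": 0}, {"xyz": [0, 0, 1], "spin": 0}, {"xyz": [0, 0, 0.5], "spin": 0}, {"xyz": [0, 0, 0], "spin": 0}, {"xyz": [0, 0, 0], "spin": 0}, {"xyz": [0, 0, 0], "spin": 0}]}}

```text
time_s: 18.07
ee_pos: [507.8, 303.1, 120.2]
eef_rot: [-180.0, 0.0, 93.1]
contact_force: [-0.5, 0.3, -2.1]
gripper_width: 49.8
grasp_force: 25.0
```

```bash
python3 - <<'E'
from h import *
st(); print(to(468,-304,250,3.3))
E
```

```text
t 18.07 [507.8 303.1 120.2] [-180.     0.    93.1] w 49.8 g 25.0 F [-0.5  0.3 -2.1] q6 23.0
('tool', array([-604.1,  -72.4, -129.8]), 'spin', np.float64(89.8))
```

Emit:
{"api": "move_arm", "payload": {"moves": [{"xyz": [0, 0, 0.5], "spin": 0}, {"xyz": [0, 0, 0], "spin": 0}, {"xyz": [0, 0, 0], "spin": 0}]}}

```text
time_s: 18.32
ee_pos: [507.9, 303.2, 120.1]
eef_rot: [180.0, -0.0, 93.1]
contact_force: [-1.7, -0.1, 2.2]
gripper_width: 49.5
grasp_force: 25.0
```

Emit:
{"api": "move_arm", "payload": {"moves": [{"xyz": [0, 0, 0], "spin": 0}, {"xyz": [0, 0, 0], "spin": 0}, {"xyz": [0, 0, 0], "spin": 0}, {"xyz": [0, 0, 0], "spin": 0}, {"xyz": [0, 0, 0], "spin": 0}, {"xyz": [0, 0, -10], "spin": 0}, {"xyz": [0, 0, -20], "spin": 0}, {"xyz": [0, 0, -30], "spin": 0}, {"xyz": [0, 0, -30], "spin": 0}, {"xyz": [0, 0, -20], "spin": 6}, {"xyz": [0, 0, -10], "spin": 7}, {"xyz": [0, 0, 0], "spin": 7}], "fingers": 93}}

```text
time_s: 19.32
ee_pos: [509.6, 303.9, 244.9]
eef_rot: [179.7, -0.3, 72.7]
contact_force: [1.3, 0.9, -0.5]
gripper_width: 93.0
grasp_force: 0.0
```

Emit:
{"api": "move_arm", "payload": {"moves": [{"xyz": [0, 0, 0], "spin": 7}, {"xyz": [0, 0, 0], "spin": 7}, {"xyz": [0, 0, 0], "spin": 7}, {"xyz": [0, 0, 0], "spin": 7}, {"xyz": [0, 0, 0], "spin": 7}, {"xyz": [0, 0, 0], "spin": 7}, {"xyz": [0, 0, 0], "spin": 7}, {"xyz": [0, 0, 0], "spin": 7}, {"xyz": [0, 0, 0], "spin": 7}, {"xyz": [0, 0, 0], "spin": 7}, {"xyz": [0, 0, 0], "spin": 0}, {"xyz": [0, 0, 0], "spin": 0}]}}

```text
time_s: 20.32
ee_pos: [508.0, 303.1, 240.3]
eef_rot: [-180.0, -0.0, 3.3]
contact_force: [0.3, -0.2, -0.6]
gripper_width: 93.2
grasp_force: 0.0
```

```bash
python3 - <<'E'
from h import *
st(); print(to(468,-304,240,3.3))
s=grab('side'); P=cloud(s); z=P[...,2]
for y in (303,375):
    m=(z>130)&(z<175)&(abs(P[...,1]-y)<35)&(abs(P[...,0]-505)<40); print(m.sum(),P[m].mean(0).round(1))
E
```

```text
t 20.32 [508.  303.1 240.3] [-180.    -0.     3.3] w 93.2 g 0.0 F [ 0.3 -0.2 -0.6] q6 113.0
('tool', array([-7.490e+01,  6.038e+02,  3.000e-01]), 'spin', np.float64(0.0))
161 [502.7 295.  149.1]
98 [498.7 369.7 144.7]
```

Emit:
{"api": "move_arm", "payload": {"moves": [{"xyz": [0, 20, 0], "spin": 0}, {"xyz": [-5, 30, 0], "spin": 0}, {"xyz": [-5, 38, 0], "spin": 0}, {"xyz": [-5, 38, 0], "spin": 0}, {"xyz": [-5, 38, 0], "spin": 0}, {"xyz": [-5, 38, 0], "spin": 0}, {"xyz": [-5, 38, 0], "spin": 0}, {"xyz": [-5, 38, 0], "spin": 0}, {"xyz": [-5, 38, 0], "spin": 0}, {"xyz": [-5, 38, 0], "spin": 0}, {"xyz": [-5, 38, 0], "spin": 0}, {"xyz": [-5, 38, 0], "spin": 0}]}}

```text
time_s: 21.37
ee_pos: [475.6, -131.1, 240.2]
eef_rot: [180.0, -0.0, 3.3]
contact_force: [0.2, 0.0, -0.4]
gripper_width: 92.7
grasp_force: 0.0
```

Emit:
{"api": "move_arm", "payload": {"moves": [{"xyz": [-5, 38, 0], "spin": 0}, {"xyz": [-5, 38, 0], "spin": 0}, {"xyz": [-5, 38, 0], "spin": 0}, {"xyz": [-5, 38, 0], "spin": 0}, {"xyz": [0, 15, 0], "spin": 0}, {"xyz": [0, 7, 0], "spin": 0}, {"xyz": [0, 0, 0], "spin": 0}, {"xyz": [0, 0, 0], "spin": 0}, {"xyz": [0, 0, 0], "spin": 0}]}}

```text
time_s: 22.12
ee_pos: [465.8, -302.5, 239.7]
eef_rot: [-180.0, -0.0, 3.2]
contact_force: [-0.5, 0.1, 0.3]
gripper_width: 93.4
grasp_force: 0.0
```

```bash
python3 - <<'E'
from h import *
st(); print(to(468,-304,117,3.3))
E
```

```text
t 22.12 [ 465.8 -302.5  239.7] [-180.    -0.     3.2] w 93.4 g 0.0 F [-0.5  0.1  0.3] q6 48.0
('tool', array([  2.1,   1.6, 122.7]), 'spin', np.float64(-0.1))
```

Emit:
{"api": "move_arm", "payload": {"moves": [{"xyz": [2, 2, 20], "spin": 0}, {"xyz": [0, 0, 30], "spin": 0}, {"xyz": [0, 0, 30], "spin": 0}, {"xyz": [0, 0, 28], "spin": 0}, {"xyz": [0, 0, 11], "spin": 0}, {"xyz": [0, 0, 3], "spin": 0}, {"xyz": [0, 0, 0], "spin": 0}, {"xyz": [0, 0, 0], "spin": 0}]}}

```text
time_s: 22.78
ee_pos: [468.6, -306.2, 119.7]
eef_rot: [179.9, -0.1, 3.1]
contact_force: [0.1, 0.3, -0.3]
gripper_width: 93.1
grasp_force: 0.0
```

Emit:
{"api": "move_arm", "payload": {"moves": [{"xyz": [0, 0, 0], "spin": 0}, {"xyz": [0, 0, 0], "spin": 0}, {"xyz": [0, 0, 0], "spin": 0}, {"xyz": [0, 0, 0], "spin": 0}, {"xyz": [0, 0, 0], "spin": 0}, {"xyz": [0, 0, 0], "spin": 0}, {"xyz": [0, 0, 0], "spin": 0}, {"xyz": [0, 0, 0], "spin": 0}, {"xyz": [0, 0, 0], "spin": 0}, {"xyz": [0, 0, 0], "spin": 0}], "fingers": 40}}

```text
time_s: 23.62
ee_pos: [467.5, -306.0, 117.6]
eef_rot: [-180.0, 0.0, 3.1]
contact_force: [0.1, -0.2, 0.8]
gripper_width: 52.8
grasp_force: 24.9
```

```bash
python3 - <<'E'
from h import *
st(); print(to(511,231,230,3.2))
E
```

```text
t 23.62 [ 467.5 -306.   117.6] [-180.     0.     3.1] w 52.8 g 24.9 F [ 0.1 -0.2  0.8] q6 48.0
('tool', array([  72.3, -533.9, -112.4]), 'spin', np.float64(-0.1))
```

Emit:
{"api": "move_arm", "payload": {"moves": [{"xyz": [0, 0, -10], "spin": 0}, {"xyz": [0, 0, -20], "spin": 0}, {"xyz": [0, 0, -35], "spin": 0}, {"xyz": [0, 0, -25], "spin": 0}, {"xyz": [0, 0, -10], "spin": 0}, {"xyz": [0, -15, 0], "spin": 0}, {"xyz": [5, -28, 0], "spin": 0}, {"xyz": [5, -36, 0], "spin": 0}, {"xyz": [5, -36, 0], "spin": 0}, {"xyz": [5, -36, 0], "spin": 0}, {"xyz": [5, -36, 0], "spin": 0}, {"xyz": [5, -36, 0], "spin": 0}]}}

```text
time_s: 24.62
ee_pos: [484.1, -79.2, 215.7]
eef_rot: [-179.9, 0.1, 3.1]
contact_force: [1.3, 1.5, -1.8]
gripper_width: 52.8
grasp_force: 24.9
```

Emit:
{"api": "move_arm", "payload": {"moves": [{"xyz": [5, -36, 0], "spin": 0}, {"xyz": [5, -36, 0], "spin": 0}, {"xyz": [5, -36, 0], "spin": 0}, {"xyz": [5, -36, 0], "spin": 0}, {"xyz": [5, -36, 0], "spin": 0}, {"xyz": [5, -36, 0], "spin": 0}, {"xyz": [6, -36, 0], "spin": 0}, {"xyz": [6, -36, 0], "spin": 0}, {"xyz": [5, -16, 0], "spin": 0}, {"xyz": [0, -7, 0], "spin": 0}, {"xyz": [0, 0, 0], "spin": -4}, {"xyz": [0, 0, 0], "spin": -7}]}}

```text
time_s: 25.62
ee_pos: [514.3, 231.5, 215.8]
eef_rot: [180.0, 0.2, 14.3]
contact_force: [-0.3, 0.4, -2.0]
gripper_width: 53.0
grasp_force: 24.9
```

Emit:
{"api": "move_arm", "payload": {"moves": [{"xyz": [0, 0, 0], "spin": -7}, {"xyz": [0, 0, 0], "spin": -7}, {"xyz": [0, 0, 0], "spin": -7}, {"xyz": [0, 0, 0], "spin": -7}, {"xyz": [0, 0, 0], "spin": -7}, {"xyz": [0, 0, 0], "spin": -7}, {"xyz": [0, 0, 0], "spin": -7}, {"xyz": [0, 0, 0], "spin": -7}, {"xyz": [0, 0, 0], "spin": -7}, {"xyz": [0, 0, 0], "spin": -7}, {"xyz": [0, 0, 0], "spin": -7}, {"xyz": [0, 0, 0], "spin": -2}]}}

```text
time_s: 26.62
ee_pos: [514.6, 230.4, 216.1]
eef_rot: [-179.9, 0.1, 93.5]
contact_force: [-0.2, 0.8, -2.3]
gripper_width: 52.7
grasp_force: 24.9
```

```bash
python3 - <<'E'
from h import *
st(); print(to(511,231,114.6,93.1))
E
```

```text
t 26.62 [514.6 230.4 216.1] [-1.799e+02  1.000e-01  9.350e+01] w 52.7 g 24.9 F [-0.2  0.8 -2.3] q6 15.0
('tool', array([  0.8,  -3.6, 101.5]), 'spin', np.float64(0.4))
```

Emit:
{"api": "move_arm", "payload": {"moves": [{"xyz": [0, 0, 10], "spin": 0}, {"xyz": [0, 0, 20], "spin": 0}, {"xyz": [0, 0, 30], "spin": 0}, {"xyz": [0, 0, 20], "spin": 0}, {"xyz": [0, 0, 12], "spin": 0}, {"xyz": [0, 0, 5], "spin": 0}, {"xyz": [0, 0, 2], "spin": 0}, {"xyz": [0, 0, 0.5], "spin": 0}, {"xyz": [0, 0, 0], "spin": 0}, {"xyz": [0, 0, 0], "spin": 0}, {"xyz": [0, 0, 0], "spin": 0}]}}

```text
time_s: 27.53
ee_pos: [516.6, 231.7, 119.5]
eef_rot: [179.9, -0.0, 93.1]
contact_force: [0.7, -0.7, -1.7]
gripper_width: 53.0
grasp_force: 24.9
```

```bash
python3 - <<'E'
from h import *
st()
E
```

```text
t 27.53 [516.6 231.7 119.5] [179.9  -0.   93.1] w 53.0 g 24.9 F [ 0.7 -0.7 -1.7] q6 16.0
```

Emit:
{"api": "move_arm", "payload": {"moves": [{"xyz": [0, 0, 1], "spin": 0}, {"xyz": [0, 0, 1], "spin": 0}, {"xyz": [0, 0, 0], "spin": 0}, {"xyz": [0, 0, 0], "spin": 0}, {"xyz": [0, 0, 0], "spin": 0}]}}

```text
time_s: 27.95
ee_pos: [515.6, 231.4, 116.1]
eef_rot: [-180.0, 0.0, 93.1]
contact_force: [-0.1, 0.3, -1.5]
gripper_width: 52.9
grasp_force: 24.9
```

```bash
python3 - <<'E'
from h import *
st()
E
```

```text
t 27.95 [515.6 231.4 116.1] [-180.     0.    93.1] w 52.9 g 24.9 F [-0.1  0.3 -1.5] q6 16.0
```

Emit:
{"api": "move_arm", "payload": {"moves": [{"xyz": [0, 0, 1], "spin": 0}, {"xyz": [0, 0, 0.7], "spin": 0}, {"xyz": [0, 0, 0], "spin": 0}, {"xyz": [0, 0, 0], "spin": 0}, {"xyz": [0, 0, 0], "spin": 0}]}}

```text
time_s: 28.37
ee_pos: [515.8, 231.4, 114.6]
eef_rot: [180.0, -0.0, 93.1]
contact_force: [-0.6, -0.7, 0.7]
gripper_width: 53.1
grasp_force: 24.9
```

```bash
python3 - <<'E'
from h import *
st(); print(to(533,-302.5,200,3.2))
E
```

```text
t 28.37 [515.8 231.4 114.6] [180.   -0.   93.1] w 53.1 g 24.9 F [-0.6 -0.7  0.7] q6 16.0
('tool', array([-534.1,  -11.5,  -85.4]), 'spin', np.float64(89.9))
```

Emit:
{"api": "move_arm", "payload": {"moves": [{"xyz": [0, 0, 0], "spin": 0}, {"xyz": [0, 0, 0], "spin": 0}, {"xyz": [0, 0, 0], "spin": 0}, {"xyz": [0, 0, 0], "spin": 0}, {"xyz": [0, 0, 0], "spin": 0}, {"xyz": [0, 0, -10], "spin": 0}, {"xyz": [0, 0, -20], "spin": 0}, {"xyz": [0, 0, -30], "spin": 0}, {"xyz": [0, 0, -30], "spin": 0}, {"xyz": [0, 0, -10], "spin": 6}, {"xyz": [0, 0, 0], "spin": 7}, {"xyz": [0, 0, 0], "spin": 7}], "fingers": 93}}

```text
time_s: 29.37
ee_pos: [516.7, 231.8, 217.3]
eef_rot: [179.8, -0.1, 72.7]
contact_force: [-0.2, -0.7, -0.7]
gripper_width: 93.2
grasp_force: 0.0
```

Emit:
{"api": "move_arm", "payload": {"moves": [{"xyz": [0, 0, 0], "spin": 7}, {"xyz": [0, 0, 0], "spin": 7}, {"xyz": [0, 0, 0], "spin": 7}, {"xyz": [0, 0, 0], "spin": 7}, {"xyz": [0, 0, 0], "spin": 7}, {"xyz": [0, 0, 0], "spin": 7}, {"xyz": [0, 0, 0], "spin": 7}, {"xyz": [0, 0, 0], "spin": 7}, {"xyz": [0, 0, 0], "spin": 7}, {"xyz": [0, 0, 0], "spin": 7}, {"xyz": [0, 20, 0], "spin": 0}, {"xyz": [0, 35, 0], "spin": 0}]}}

```text
time_s: 30.37
ee_pos: [518.5, 178.4, 215.3]
eef_rot: [-179.9, -0.0, 3.2]
contact_force: [1.4, -0.1, -0.6]
gripper_width: 93.1
grasp_force: 0.0
```

Emit:
{"api": "move_arm", "payload": {"moves": [{"xyz": [-1, 38, 0], "spin": 0}, {"xyz": [-1, 38, 0], "spin": 0}, {"xyz": [-1, 38, 0], "spin": 0}, {"xyz": [-1, 38, 0], "spin": 0}, {"xyz": [-1, 38, 0], "spin": 0}, {"xyz": [-1, 38, 0], "spin": 0}, {"xyz": [-1, 38, 0], "spin": 0}, {"xyz": [-1, 38, 0], "spin": 0}, {"xyz": [-1, 38, 0], "spin": 0}, {"xyz": [-1, 38, 0], "spin": 0}, {"xyz": [-1, 38, 0], "spin": 0}, {"xyz": [-1, 30, 0], "spin": 0}]}}

```text
time_s: 31.37
ee_pos: [530.4, -274.5, 215.4]
eef_rot: [179.9, -0.0, 3.0]
contact_force: [0.5, 0.4, 0.1]
gripper_width: 92.6
grasp_force: 0.0
```

Emit:
{"api": "move_arm", "payload": {"moves": [{"xyz": [-1, 20, 0], "spin": 0}, {"xyz": [0, 10, 0], "spin": 0}, {"xyz": [0, 0, 0], "spin": 0}, {"xyz": [0, 0, 0], "spin": 0}, {"xyz": [0, 0, 0], "spin": 0}]}}

```text
time_s: 31.78
ee_pos: [531.6, -300.2, 214.7]
eef_rot: [-180.0, -0.0, 3.1]
contact_force: [0.5, 0.5, 0.1]
gripper_width: 92.9
grasp_force: 0.0
```

```bash
python3 - <<'E'
from h import *
st(); print(to(533.5,-302.5,18,3.2))
grab('scene','scene2.png')
E
```

```text
t 31.78 [ 531.6 -300.2  214.7] [-180.    -0.     3.1] w 92.9 g 0.0 F [0.5 0.5 0.1] q6 53.0
('tool', array([  1.7,   2.4, 196.7]), 'spin', np.float64(-0.1))
```

View pics/scene2.png

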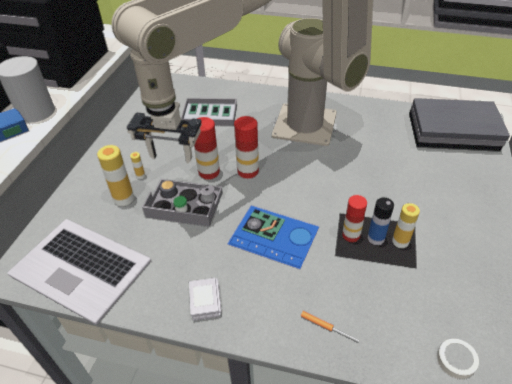

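All three stand on the mat, at (355,220), (382,222) and (405,226). The jar is free at (180,205). Descending to it.

Emit:
{"api": "move_arm", "payload": {"moves": [{"xyz": [2, 2, 20], "spin": 0}, {"xyz": [0, 0, 30], "spin": 0}, {"xyz": [0, 0, 38], "spin": 0}, {"xyz": [0, 0, 38], "spin": 0}, {"xyz": [0, 0, 32], "spin": 0}, {"xyz": [0, 0, 20], "spin": 0}, {"xyz": [0, 0, 10], "spin": 0}, {"xyz": [0, 0, 6], "spin": 0}, {"xyz": [0, 0, 0], "spin": 0}, {"xyz": [0, 0, 0], "spin": 0}]}}

```text
time_s: 32.67
ee_pos: [534.6, -303.6, 22.1]
eef_rot: [179.9, -0.1, 3.1]
contact_force: [0.2, 0.1, 0.2]
gripper_width: 92.8
grasp_force: 0.0
```

Emit:
{"api": "move_arm", "payload": {"moves": [{"xyz": [0, 0, 0], "spin": 0}, {"xyz": [0, 0, 0], "spin": 0}, {"xyz": [0, 0, 0], "spin": 0}, {"xyz": [0, 0, 0], "spin": 0}, {"xyz": [0, 0, 0], "spin": 0}, {"xyz": [0, 0, 0], "spin": 0}, {"xyz": [0, 0, 0], "spin": 0}, {"xyz": [0, 0, 0], "spin": 0}, {"xyz": [0, 0, 0], "spin": 0}, {"xyz": [0, 0, 0], "spin": 0}], "fingers": 28, "newtons": 15}}

```text
time_s: 33.5
ee_pos: [533.4, -303.3, 20.4]
eef_rot: [-180.0, 0.0, 3.1]
contact_force: [0.1, 2.0, 0.1]
gripper_width: 40.0
grasp_force: 15.0
```

```bash
python3 - <<'E'
from h import *
st()
# well: blue mat corners / well circle
for n in ['scene','side']:
    d=dict(np.load('last_%s.npz'%n)); c={'scene':(301,237),'side':(269,179)}[n]
    H,S,V=cv2.split(cv2.cvtColor(d['img'],cv2.COLOR_RGB2HSV))
    print(n,S[c[1],c[0]-16:c[0]+17].tolist(),S[c[1]-12:c[1]+13,c[0]].tolist())
E
```

```text
t 33.5 [ 533.4 -303.3   20.4] [-180.     0.     3.1] w 40.0 g 15.0 F [0.1 2.  0.1] q6 53.0
scene [172, 173, 175, 175, 171, 155, 149, 145, 151, 152, 149, 149, 149, 148, 148, 150, 148, 150, 148, 149, 147, 149, 149, 150, 145, 160, 166, 173, 163, 84, 10, 1, 6] [172, 171, 180, 163, 152, 148, 151, 149, 149, 149, 144, 152, 148, 148, 151, 151, 147, 147, 153, 161, 172, 175, 171, 170, 168]
side [195, 201, 195, 195, 198, 193, 196, 189, 177, 175, 178, 178, 175, 178, 177, 178, 177, 179, 177, 178, 179, 178, 177, 177, 177, 201, 195, 197, 197, 204, 198, 191, 199] [5, 6, 11, 25, 146, 212, 179, 178, 177, 178, 177, 178, 177, 175, 178, 181, 188, 205, 194, 194, 200, 209, 103, 107, 110]
```

```bash
python3 - <<'E'
from h import *
for n in ['scene','side']:
    d=dict(np.load('last_%s.npz'%n)); c={'scene':(301,237),'side':(269,179)}[n]
    H,S,V=cv2.split(cv2.cvtColor(d['img'],cv2.COLOR_RGB2HSV))
    m=((S<{'scene':162,'side':187}[n])&(S>130)&(abs(H.astype(int)-105)<6)).astype(np.uint8)
    k,l,s,cc=cv2.connectedComponentsWithStats(m,connectivity=4); i=l[c[1],c[0]]
    cs,_=cv2.findContours((l==i).astype(np.uint8),cv2.RETR_EXTERNAL,cv2.CHAIN_APPROX_NONE)
    W=onplane(d,cs[0][:,0],4)[:,:2]; print(n,s[i],cc[i],onplane(d,[cc[i]],4).round(1),cv2.minEnclosingCircle(np.float32(W)),fitcirc(W))
st(); print(to(552,86,18.4,80.5)); 
E
```

```text
scene [290 228  21  17 261] [299.93103448 235.87739464] [[551.2  86.7   4. ]] ((550.7039794921875, 86.68096160888672), 31.270341873168945) (array([550.74380812,  86.63761089]), np.float64(29.386778137577075))
side [260 172  18  12 143] [268.72727273 177.37762238] [[552.4  87.7   4. ]] ((551.5069580078125, 87.8590316772461), 32.482460021972656) (array([552.60092657,  88.01271853]), np.float64(28.08402631364487))
t 33.5 [ 533.4 -303.3   20.4] [-180.     0.     3.1] w 40.0 g 15.0 F [0.1 2.  0.1] q6 53.0
('tool', array([  39.4, -387.7,    2. ]), 'spin', np.float64(-77.4))
```

Emit:
{"api": "move_arm", "payload": {"moves": [{"xyz": [0, 0, -10], "spin": 0}, {"xyz": [0, 0, -20], "spin": 0}, {"xyz": [0, 0, -30], "spin": 0}, {"xyz": [0, 0, -20], "spin": 0}, {"xyz": [0, 0, -10], "spin": 0}, {"xyz": [0, -15, 0], "spin": 0}, {"xyz": [4, -28, 0], "spin": 0}, {"xyz": [4, -36, 0], "spin": 0}, {"xyz": [4, -36, 0], "spin": 0}, {"xyz": [4, -36, 0], "spin": 0}, {"xyz": [4, -36, 0], "spin": 0}, {"xyz": [4, -36, 0], "spin": 0}]}}

```text
time_s: 34.5
ee_pos: [543.9, -76.9, 108.9]
eef_rot: [-179.9, 0.1, 3.1]
contact_force: [0.7, 0.8, -0.9]
gripper_width: 39.7
grasp_force: 15.0
```

Emit:
{"api": "move_arm", "payload": {"moves": [{"xyz": [4, -36, 0], "spin": 0}, {"xyz": [4, -36, 0], "spin": 0}, {"xyz": [4, -36, 0], "spin": 0}, {"xyz": [4, -36, 0], "spin": 0}, {"xyz": [0, -15, 0], "spin": 0}, {"xyz": [0, -7, 0], "spin": -7}, {"xyz": [0, 0, 0], "spin": -7}, {"xyz": [0, 0, 0], "spin": -7}, {"xyz": [0, 0, 0], "spin": -7}, {"xyz": [0, 0, 0], "spin": -7}, {"xyz": [0, 0, 0], "spin": -7}, {"xyz": [0, 0, 0], "spin": -7}]}}

```text
time_s: 35.5
ee_pos: [550.9, 87.8, 108.7]
eef_rot: [-179.9, 0.1, 52.4]
contact_force: [0.1, 0.7, -0.8]
gripper_width: 39.6
grasp_force: 15.0
```

Emit:
{"api": "move_arm", "payload": {"moves": [{"xyz": [0, 0, 0], "spin": -7}, {"xyz": [0, 0, 0], "spin": -7}, {"xyz": [0, 0, 0], "spin": -7}, {"xyz": [0, 0, 0], "spin": -7}, {"xyz": [0, 0, 0], "spin": 0}, {"xyz": [0, 0, 0], "spin": 0}, {"xyz": [0, 0, 0], "spin": 0}]}}

```text
time_s: 36.08
ee_pos: [551.7, 87.4, 109.6]
eef_rot: [-179.9, 0.0, 79.8]
contact_force: [0.4, 0.3, -0.8]
gripper_width: 39.8
grasp_force: 15.0
```

```bash
python3 - <<'E'
from h import *
st(); print(to(551.5,87,18.4))
E
```

```text
t 36.08 [551.7  87.4 109.6] [-179.9    0.    79.8] w 39.8 g 15.0 F [ 0.4  0.3 -0.8] q6 14.0
('tool', array([-0.5, -0.2, 91.2]), 'spin', 0)
```

Emit:
{"api": "move_arm", "payload": {"moves": [{"xyz": [0, 0, 10], "spin": 0}, {"xyz": [0, 0, 20], "spin": 0}, {"xyz": [0, 0, 25], "spin": 0}, {"xyz": [0, 0, 20], "spin": 0}, {"xyz": [0, 0, 10], "spin": 0}, {"xyz": [0, 0, 4], "spin": 0}, {"xyz": [0, 0, 0], "spin": 0}, {"xyz": [0, 0, 0], "spin": 0}, {"xyz": [0, 0, 0], "spin": 0}, {"xyz": [0, 0, 0], "spin": 0}, {"xyz": [0, 0, 0], "spin": 0}]}}

```text
time_s: 37.0
ee_pos: [553.5, 87.3, 22.7]
eef_rot: [179.9, -0.0, 80.1]
contact_force: [0.9, 0.2, -1.0]
gripper_width: 39.5
grasp_force: 15.0
```

```bash
python3 - <<'E'
from h import *
st()
E
```

```text
t 37.0 [553.5  87.3  22.7] [179.9  -0.   80.1] w 39.5 g 15.0 F [ 0.9  0.2 -1. ] q6 14.0
```

Emit:
{"api": "move_arm", "payload": {"moves": [{"xyz": [0, 0, 1], "spin": 0}, {"xyz": [0, 0, 1], "spin": 0}, {"xyz": [0, 0, 0.5], "spin": 0}, {"xyz": [0, 0, 0], "spin": 0}, {"xyz": [0, 0, 0], "spin": 0}, {"xyz": [0, 0, 0], "spin": 0}]}}

```text
time_s: 37.5
ee_pos: [552.4, 87.2, 18.9]
eef_rot: [-180.0, 0.0, 80.1]
contact_force: [0.3, -0.5, -0.3]
gripper_width: 39.7
grasp_force: 15.0
```

```bash
python3 - <<'E'
from h import *
st()
E
```

```text
t 37.5 [552.4  87.2  18.9] [-180.     0.    80.1] w 39.7 g 15.0 F [ 0.3 -0.5 -0.3] q6 14.0
```

Emit:
{"api": "move_arm", "payload": {"moves": [{"xyz": [0, 0, 0.7], "spin": 0}, {"xyz": [0, 0, 0], "spin": 0}, {"xyz": [0, 0, 0], "spin": 0}]}}

```text
time_s: 37.75
ee_pos: [552.6, 87.2, 18.4]
eef_rot: [180.0, -0.0, 80.1]
contact_force: [-0.7, 0.0, 0.6]
gripper_width: 39.6
grasp_force: 15.0
```

Emit:
{"api": "move_arm", "payload": {"moves": [{"xyz": [0, 0, 0], "spin": 0}, {"xyz": [0, 0, 0], "spin": 0}, {"xyz": [0, 0, 0], "spin": 0}, {"xyz": [0, 0, 0], "spin": 0}, {"xyz": [0, 0, 0], "spin": 0}, {"xyz": [0, 0, 0], "spin": 0}, {"xyz": [0, 0, -10], "spin": 0}, {"xyz": [0, 0, -25], "spin": 0}, {"xyz": [0, 0, -35], "spin": 0}, {"xyz": [0, 0, -40], "spin": -3}, {"xyz": [0, 0, -40], "spin": -5}, {"xyz": [0, 0, -30], "spin": -5}], "fingers": 93}}

```text
time_s: 38.75
ee_pos: [553.3, 87.2, 203.0]
eef_rot: [179.8, -0.0, 93.3]
contact_force: [1.7, 0.8, 0.5]
gripper_width: 92.9
grasp_force: 0.0
```

```bash
python3 - <<'E'
from h import *
st(); d=grab('scene','scene3.png')
cv2.imwrite('pics/crop3.png',cv2.resize(d['img'][170:280,210:430,::-1],None,fx=3.5,fy=3.5,interpolation=cv2.INTER_CUBIC))
print(to(515.6,231.4,215,93.1))
E
```

```text
t 38.75 [553.3  87.2 203. ] [179.8  -0.   93.3] w 92.9 g 0.0 F [1.7 0.8 0.5] q6 0.0
('tool', array([146.2, -31.2,  -5.4]), 'spin', np.float64(0.6))
```

View pics/crop3.png

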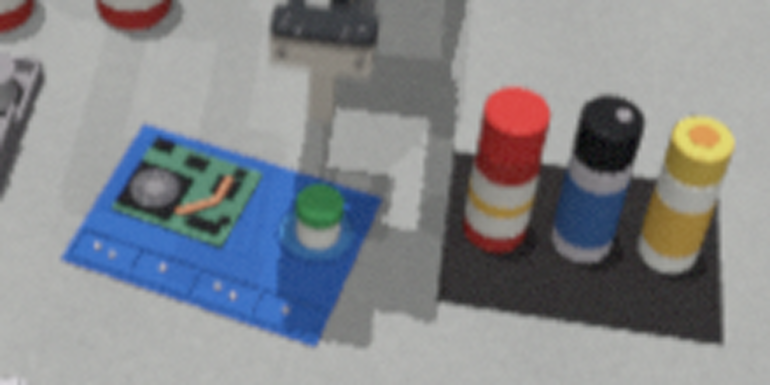

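The jar stands inside the well ring, at (318,215) in the crop, and the three containers are upright on the mat. Now the red can goes back.

Emit:
{"api": "move_arm", "payload": {"moves": [{"xyz": [20, -4, 0], "spin": 0}, {"xyz": [35, -8, 0], "spin": 0}, {"xyz": [38, -8, 0], "spin": 0}, {"xyz": [33, -7, 0], "spin": 0}, {"xyz": [15, -4, 0], "spin": 0}, {"xyz": [5, 0, 0], "spin": 0}, {"xyz": [0, 0, 0], "spin": 0}, {"xyz": [0, 0, 0], "spin": 0}, {"xyz": [0, 0, 0], "spin": 0}]}}

```text
time_s: 39.55
ee_pos: [514.2, 230.0, 198.3]
eef_rot: [180.0, 0.0, 93.0]
contact_force: [0.4, -0.1, -0.5]
gripper_width: 93.2
grasp_force: 0.0
```

```bash
python3 - <<'E'
from h import *
st(); print(to(515.8,231.4,114.6,93.1))
E
```

```text
t 39.55 [514.2 230.  198.3] [180.   0.  93.] w 93.2 g 0.0 F [ 0.4 -0.1 -0.5] q6 16.0
('tool', array([ 1.3,  1.7, 83.7]), 'spin', np.float64(-0.1))
```

Emit:
{"api": "move_arm", "payload": {"moves": [{"xyz": [1, 1.5, 12], "spin": 0}, {"xyz": [0, 0, 25], "spin": 0}, {"xyz": [0, 0, 25], "spin": 0}, {"xyz": [0, 0, 15], "spin": 0}, {"xyz": [0, 0, 6], "spin": 0}, {"xyz": [0, 0, 0], "spin": 0}, {"xyz": [0, 0, 0], "spin": 0}, {"xyz": [0, 0, 0], "spin": 0}]}}

```text
time_s: 40.22
ee_pos: [516.2, 232.4, 116.6]
eef_rot: [179.9, -0.0, 93.0]
contact_force: [0.8, 0.1, 0.4]
gripper_width: 93.0
grasp_force: 0.0
```

Emit:
{"api": "move_arm", "payload": {"moves": [{"xyz": [0, 0, 0], "spin": 0}, {"xyz": [0, 0, 0], "spin": 0}, {"xyz": [0, 0, 0], "spin": 0}, {"xyz": [0, 0, 0], "spin": 0}, {"xyz": [0, 0, 0], "spin": 0}, {"xyz": [0, 0, 0], "spin": 0}, {"xyz": [0, 0, 0], "spin": 0}, {"xyz": [0, 0, 0], "spin": 0}, {"xyz": [0, 0, 0], "spin": 0}, {"xyz": [0, 0, 0], "spin": 0}], "fingers": 40, "newtons": 25}}

```text
time_s: 41.05
ee_pos: [515.1, 232.4, 115.2]
eef_rot: [-180.0, 0.0, 93.1]
contact_force: [-1.4, -0.5, 0.4]
gripper_width: 52.4
grasp_force: 24.9
```

Emit:
{"api": "move_arm", "payload": {"moves": [{"xyz": [0, 0, -10], "spin": 0}, {"xyz": [0, 0, -20], "spin": 0}, {"xyz": [0, 0, -35], "spin": 0}, {"xyz": [0, 0, -25], "spin": 3}, {"xyz": [0, 0, -10], "spin": 6}, {"xyz": [0, 0, 0], "spin": 7}, {"xyz": [0, 0, 0], "spin": 7}, {"xyz": [0, 0, 0], "spin": 7}, {"xyz": [0, 0, 0], "spin": 7}, {"xyz": [0, 0, 0], "spin": 7}, {"xyz": [0, 0, 0], "spin": 7}, {"xyz": [0, 0, 0], "spin": 7}]}}

```text
time_s: 42.05
ee_pos: [515.0, 232.3, 215.7]
eef_rot: [180.0, 0.0, 34.7]
contact_force: [-0.1, 0.0, -2.1]
gripper_width: 53.2
grasp_force: 24.9
```

Emit:
{"api": "move_arm", "payload": {"moves": [{"xyz": [0, 0, 0], "spin": 7}, {"xyz": [0, 0, 0], "spin": 7}, {"xyz": [0, 0, 0], "spin": 7}, {"xyz": [0, 0, 0], "spin": 7}, {"xyz": [0, 0, 0], "spin": 4}, {"xyz": [0, 0, 0], "spin": 0}, {"xyz": [0, 0, 0], "spin": 0}]}}

```text
time_s: 42.63
ee_pos: [515.1, 232.3, 215.6]
eef_rot: [180.0, -0.0, 3.2]
contact_force: [-0.5, -0.8, -1.6]
gripper_width: 52.6
grasp_force: 24.9
```

```bash
python3 - <<'E'
from h import *
st(); print(to(467.5,-305.5,117.6,3.1))
E
```

```text
t 42.63 [515.1 232.3 215.6] [180.   -0.    3.2] w 52.6 g 24.9 F [-0.5 -0.8 -1.6] q6 106.0
('tool', array([-77.8, 534.3,  98. ]), 'spin', np.float64(0.1))
```

Emit:
{"api": "move_arm", "payload": {"moves": [{"xyz": [0, 15, 0], "spin": 0}, {"xyz": [-5, 28, 0], "spin": 0}, {"xyz": [-5, 36, 0], "spin": 0}, {"xyz": [-5, 36, 0], "spin": 0}, {"xyz": [-5, 36, 0], "spin": 0}, {"xyz": [-5, 36, 0], "spin": 0}, {"xyz": [-5, 36, 0], "spin": 0}, {"xyz": [-5, 36, 0], "spin": 0}, {"xyz": [-5, 36, 0], "spin": 0}, {"xyz": [-5, 36, 0], "spin": 0}, {"xyz": [-5, 36, 0], "spin": 0}, {"xyz": [-5, 36, 0], "spin": 0}]}}

```text
time_s: 43.63
ee_pos: [481.4, -174.7, 215.7]
eef_rot: [180.0, -0.0, 3.3]
contact_force: [0.7, 0.4, -1.7]
gripper_width: 52.7
grasp_force: 24.9
```

Emit:
{"api": "move_arm", "payload": {"moves": [{"xyz": [-5, 36, 0], "spin": 0}, {"xyz": [-5, 36, 0], "spin": 0}, {"xyz": [-5, 36, 0], "spin": 0}, {"xyz": [-5, 16, 0], "spin": 0}, {"xyz": [-2, 7, 0], "spin": 0}, {"xyz": [0, 0, 0], "spin": 0}, {"xyz": [0, 0, 0], "spin": 0}, {"xyz": [0, 0, 0], "spin": 0}]}}

```text
time_s: 44.3
ee_pos: [467.3, -303.7, 215.3]
eef_rot: [-180.0, -0.0, 3.2]
contact_force: [-1.0, 0.2, -1.4]
gripper_width: 52.8
grasp_force: 24.9
```

```bash
python3 - <<'E'
from h import *
st(); print(to(468.3,-305.5,118.2,3.1))
E
```

```text
t 44.3 [ 467.3 -303.7  215.3] [-180.    -0.     3.2] w 52.8 g 24.9 F [-1.   0.2 -1.4] q6 49.0
('tool', array([ 0.9,  1.9, 97.1]), 'spin', np.float64(0.1))
```

Emit:
{"api": "move_arm", "payload": {"moves": [{"xyz": [1, 1, 10], "spin": 0}, {"xyz": [0, 0, 20], "spin": 0}, {"xyz": [0, 0, 28], "spin": 0}, {"xyz": [0, 0, 20], "spin": 0}, {"xyz": [0, 0, 10], "spin": 0}, {"xyz": [0, 0, 4], "spin": 0}, {"xyz": [0, 0, 2], "spin": 0}, {"xyz": [0, 0, 0], "spin": 0}, {"xyz": [0, 0, 0], "spin": 0}, {"xyz": [0, 0, 0], "spin": 0}, {"xyz": [0, 0, 0], "spin": 0}, {"xyz": [0, 0, 0], "spin": 0}]}}

```text
time_s: 45.3
ee_pos: [468.4, -306.3, 122.1]
eef_rot: [179.9, -0.1, 3.1]
contact_force: [0.1, -0.5, -1.7]
gripper_width: 52.8
grasp_force: 24.9
```

```bash
python3 - <<'E'
from h import *
st(); print(to(468.3,-305.5,118.2,3.1))
E
```

```text
t 45.3 [ 468.4 -306.3  122.1] [ 1.799e+02 -1.000e-01  3.100e+00] w 52.8 g 24.9 F [ 0.1 -0.5 -1.7] q6 48.0
('tool', array([-0.1, -0.8,  3.9]), 'spin', np.float64(-0.0))
```

Emit:
{"api": "move_arm", "payload": {"moves": [{"xyz": [0.5, -0.5, 1], "spin": 0}, {"xyz": [0, 0, 1], "spin": 0}, {"xyz": [0, 0, 0.7], "spin": 0}, {"xyz": [0, 0, 0], "spin": 0}, {"xyz": [0, 0, 0], "spin": 0}, {"xyz": [0, 0, 0], "spin": 0}]}}

```text
time_s: 45.8
ee_pos: [468.4, -305.4, 118.5]
eef_rot: [-180.0, 0.0, 3.1]
contact_force: [-1.1, 0.5, -1.4]
gripper_width: 52.7
grasp_force: 24.9
```

```bash
python3 - <<'E'
from h import *
st(); print(to(468.3,-305.5,118.2,3.1))
E
```

```text
t 45.8 [ 468.4 -305.4  118.5] [-180.     0.     3.1] w 52.7 g 24.9 F [-1.1  0.5 -1.4] q6 49.0
('tool', array([-0.1,  0.1,  0.3]), 'spin', np.float64(-0.0))
```

Emit:
{"api": "move_arm", "payload": {"moves": [{"xyz": [0, 0, 0.5], "spin": 0}, {"xyz": [0, 0, 0], "spin": 0}, {"xyz": [0, 0, 0], "spin": 0}]}}

```text
time_s: 46.05
ee_pos: [468.6, -305.4, 118.2]
eef_rot: [180.0, -0.0, 3.1]
contact_force: [0.6, 0.5, 0.3]
gripper_width: 53.0
grasp_force: 24.9
```

Emit:
{"api": "move_arm", "payload": {"moves": [{"xyz": [0, 0, 0], "spin": 0}, {"xyz": [0, 0, 0], "spin": 0}, {"xyz": [0, 0, 0], "spin": 0}, {"xyz": [0, 0, 0], "spin": 0}, {"xyz": [0, 0, 0], "spin": 0}, {"xyz": [0, 0, -10], "spin": 0}, {"xyz": [0, 0, -20], "spin": 0}, {"xyz": [0, 0, -30], "spin": 0}, {"xyz": [0, 0, -30], "spin": 0}, {"xyz": [0, 0, -20], "spin": -6}, {"xyz": [0, 0, -5], "spin": -7}, {"xyz": [0, 0, 0], "spin": -7}], "fingers": 93}}

```text
time_s: 47.05
ee_pos: [469.8, -306.4, 237.4]
eef_rot: [179.7, -0.2, 23.4]
contact_force: [-0.4, -0.6, -0.4]
gripper_width: 93.0
grasp_force: 0.0
```

Emit:
{"api": "move_arm", "payload": {"moves": [{"xyz": [0, 0, 0], "spin": -7}, {"xyz": [0, 0, 0], "spin": -7}, {"xyz": [0, 0, 0], "spin": -7}, {"xyz": [0, 0, 0], "spin": -7}, {"xyz": [0, 0, 0], "spin": -7}, {"xyz": [0, 0, 0], "spin": -7}, {"xyz": [0, 0, 0], "spin": -7}, {"xyz": [0, 0, 0], "spin": -7}, {"xyz": [0, 0, 0], "spin": -7}, {"xyz": [0, 0, 0], "spin": -7}, {"xyz": [20, 2, 0], "spin": 0}, {"xyz": [32, 4, 0], "spin": 0}]}}

```text
time_s: 48.05
ee_pos: [471.3, -254.7, 233.7]
eef_rot: [180.0, 0.1, 93.0]
contact_force: [0.2, 0.4, -0.1]
gripper_width: 93.2
grasp_force: 0.0
```

Emit:
{"api": "move_arm", "payload": {"moves": [{"xyz": [40, 5, 0], "spin": 0}, {"xyz": [40, 5, 0], "spin": 0}, {"xyz": [40, 5, 0], "spin": 0}, {"xyz": [40, 5, 0], "spin": 0}, {"xyz": [40, 5, 0], "spin": 0}, {"xyz": [40, 5, 0], "spin": 0}, {"xyz": [40, 5, 0], "spin": 0}, {"xyz": [40, 5, 0], "spin": 0}, {"xyz": [40, 5, 0], "spin": 0}, {"xyz": [40, 5, 0], "spin": 0}, {"xyz": [40, 5, 0], "spin": 0}, {"xyz": [40, 5, 0], "spin": 0}]}}

```text
time_s: 49.05
ee_pos: [505.7, 231.5, 234.2]
eef_rot: [179.9, -0.0, 93.1]
contact_force: [0.3, -1.2, 0.3]
gripper_width: 93.0
grasp_force: 0.0
```

Emit:
{"api": "move_arm", "payload": {"moves": [{"xyz": [40, 5, 0], "spin": 0}, {"xyz": [23, 2, 0], "spin": 0}, {"xyz": [10, 0, 0], "spin": 0}, {"xyz": [0, 0, 0], "spin": 0}, {"xyz": [0, 0, 0], "spin": 0}, {"xyz": [0, 0, 0], "spin": 0}]}}

```text
time_s: 49.55
ee_pos: [509.1, 301.2, 233.3]
eef_rot: [180.0, 0.0, 93.0]
contact_force: [0.9, -0.3, 0.8]
gripper_width: 93.0
grasp_force: 0.0
```

```bash
python3 - <<'E'
from h import *
st(); print(to(507.9,303.2,120.1,93.1))
d=grab('wrist'); s=grab('side','side4.png'); P=cloud(s); z=P[...,2]
m=(z>151)&(z<165)&(abs(P[...,1]+304)<40)&(abs(P[...,0]-467)<40); print('red',m.sum(),P[m].mean(0).round(1))
E
```

```text
t 49.55 [509.1 301.2 233.3] [180.   0.  93.] w 93.0 g 0.0 F [ 0.9 -0.3  0.8] q6 23.0
('tool', array([  2. ,  -1.1, 113.2]), 'spin', np.float64(-0.1))
red 231 [ 465.9 -306.4  154.9]
```

View pics/side4.png

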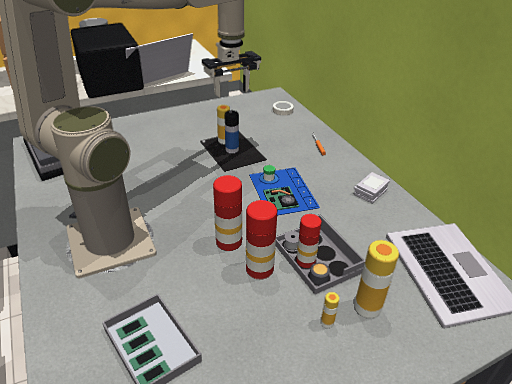

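The red can stands back in the front middle place, at (310,240), within about 2 mm of its start. The jar stands in the well at (269,174). Next, the black can.

Emit:
{"api": "move_arm", "payload": {"moves": [{"xyz": [2, -1.5, 20], "spin": 0}, {"xyz": [0, 0, 30], "spin": 0}, {"xyz": [0, 0, 30], "spin": 0}, {"xyz": [0, 0, 22], "spin": 0}, {"xyz": [0, 0, 8], "spin": 0}, {"xyz": [0, 0, 2], "spin": 0}, {"xyz": [0, 0, 0], "spin": 0}, {"xyz": [0, 0, 0], "spin": 0}]}}

```text
time_s: 50.32
ee_pos: [508.5, 304.7, 123.1]
eef_rot: [179.9, -0.1, 93.0]
contact_force: [-0.8, 0.8, 0.4]
gripper_width: 93.1
grasp_force: 0.0
```

Emit:
{"api": "move_arm", "payload": {"moves": [{"xyz": [0, 0, 0], "spin": 0}, {"xyz": [0, 0, 0], "spin": 0}, {"xyz": [0, 0, 0], "spin": 0}, {"xyz": [0, 0, 0], "spin": 0}, {"xyz": [0, 0, 0], "spin": 0}, {"xyz": [0, 0, 0], "spin": 0}, {"xyz": [0, 0, 0], "spin": 0}, {"xyz": [0, 0, 0], "spin": 0}, {"xyz": [0, 0, 0], "spin": 0}, {"xyz": [0, 0, 0], "spin": 0}], "fingers": 35}}

```text
time_s: 51.15
ee_pos: [507.3, 304.6, 121.0]
eef_rot: [180.0, -0.0, 93.1]
contact_force: [0.2, 0.3, -0.7]
gripper_width: 49.3
grasp_force: 25.0
```

```bash
python3 - <<'E'
from h import *
st(); print(to(530.9,-237.5,123.1,93.1))
E
```

```text
t 51.15 [507.3 304.6 121. ] [180.   -0.   93.1] w 49.3 g 25.0 F [ 0.2  0.3 -0.7] q6 23.0
('tool', array([-542.6,   -5.6,   -2.1]), 'spin', np.float64(-0.0))
```

Emit:
{"api": "move_arm", "payload": {"moves": [{"xyz": [0, 0, -10], "spin": 0}, {"xyz": [0, 0, -20], "spin": 0}, {"xyz": [0, 0, -30], "spin": 0}, {"xyz": [0, 0, -20], "spin": 0}, {"xyz": [0, 0, -10], "spin": 0}, {"xyz": [-10, 0, 0], "spin": 0}, {"xyz": [-20, 0, 0], "spin": 0}, {"xyz": [-30, 0, 0], "spin": 0}, {"xyz": [-36, -1, 0], "spin": 0}, {"xyz": [-36, -1, 0], "spin": 0}, {"xyz": [-36, -1, 0], "spin": 0}, {"xyz": [-36, -1, 0], "spin": 0}]}}

```text
time_s: 52.15
ee_pos: [512.7, 98.3, 208.8]
eef_rot: [-179.8, 0.0, 93.1]
contact_force: [1.3, -0.4, -1.8]
gripper_width: 50.1
grasp_force: 25.0
```

Emit:
{"api": "move_arm", "payload": {"moves": [{"xyz": [-36, -1, 0], "spin": 0}, {"xyz": [-36, -1, 0], "spin": 0}, {"xyz": [-36, 0, 0], "spin": 0}, {"xyz": [-36, 0, 0], "spin": 0}, {"xyz": [-36, 0, 0], "spin": 0}, {"xyz": [-36, 0, 0], "spin": 0}, {"xyz": [-36, 0, 0], "spin": 0}, {"xyz": [-36, 0, 0], "spin": 0}, {"xyz": [-28, 0, 0], "spin": 0}, {"xyz": [-14, 0, 0], "spin": 0}, {"xyz": [-7, 0, 0], "spin": 0}, {"xyz": [0, 0, 0], "spin": 0}]}}

```text
time_s: 53.15
ee_pos: [529.3, -236.8, 209.5]
eef_rot: [-179.9, -0.1, 93.0]
contact_force: [-0.5, -0.0, -3.0]
gripper_width: 49.7
grasp_force: 25.0
```

Emit:
{"api": "move_arm", "payload": {"moves": [{"xyz": [0, 0, 0], "spin": 0}, {"xyz": [0, 0, 0], "spin": 0}]}}

```text
time_s: 53.32
ee_pos: [530.3, -234.5, 210.6]
eef_rot: [-180.0, -0.1, 93.2]
contact_force: [0.7, -0.7, -2.5]
gripper_width: 49.6
grasp_force: 25.0
```

```bash
python3 - <<'E'
from h import *
st(); print(to(530.9,-236.1,124,93.1))
E
```

```text
t 53.32 [ 530.3 -234.5  210.6] [-1.80e+02 -1.00e-01  9.32e+01] w 49.6 g 25.0 F [ 0.7 -0.7 -2.5] q6 -32.0
('tool', array([-1.7,  0.5, 86.6]), 'spin', np.float64(0.1))
```

Emit:
{"api": "move_arm", "payload": {"moves": [{"xyz": [-1, 0.5, 10], "spin": 0}, {"xyz": [0, 0, 20], "spin": 0}, {"xyz": [0, 0, 24], "spin": 0}, {"xyz": [0, 0, 18], "spin": 0}, {"xyz": [0, 0, 8], "spin": 0}, {"xyz": [0, 0, 3], "spin": 0}, {"xyz": [0, 0, 0.5], "spin": 0}, {"xyz": [0, 0, 0], "spin": 0}, {"xyz": [0, 0, 0], "spin": 0}, {"xyz": [0, 0, 0], "spin": 0}, {"xyz": [0, 0, 0], "spin": 0}, {"xyz": [0, 0, 0], "spin": 0}]}}

```text
time_s: 54.32
ee_pos: [531.2, -237.2, 128.3]
eef_rot: [179.9, 0.0, 93.1]
contact_force: [0.1, 0.4, -2.4]
gripper_width: 49.4
grasp_force: 25.0
```

```bash
python3 - <<'E'
from h import *
st(); print(to(530.9,-236.1,124,93.1))
E
```

```text
t 54.32 [ 531.2 -237.2  128.3] [179.9   0.   93.1] w 49.4 g 25.0 F [ 0.1  0.4 -2.4] q6 -32.0
('tool', array([ 1.1, -0.3,  4.3]), 'spin', np.float64(-0.0))
```

Emit:
{"api": "move_arm", "payload": {"moves": [{"xyz": [0.5, 0, 1], "spin": 0}, {"xyz": [0, 0, 1], "spin": 0}, {"xyz": [0, 0, 1], "spin": 0}, {"xyz": [0, 0, 0], "spin": 0}, {"xyz": [0, 0, 0], "spin": 0}, {"xyz": [0, 0, 0], "spin": 0}]}}

```text
time_s: 54.82
ee_pos: [530.8, -236.5, 124.5]
eef_rot: [-180.0, -0.0, 93.1]
contact_force: [0.5, -0.5, -2.6]
gripper_width: 49.7
grasp_force: 25.0
```

```bash
python3 - <<'E'
from h import *
st(); print(to(530.9,-236.1,124,93.1))
E
```

```text
t 54.82 [ 530.8 -236.5  124.5] [-180.    -0.    93.1] w 49.7 g 25.0 F [ 0.5 -0.5 -2.6] q6 -32.0
('tool', array([0.4, 0.1, 0.5]), 'spin', np.float64(-0.0))
```

Emit:
{"api": "move_arm", "payload": {"moves": [{"xyz": [0, 0, 0.5], "spin": 0}, {"xyz": [0, 0, 0.3], "spin": 0}, {"xyz": [0, 0, 0], "spin": 0}, {"xyz": [0, 0, 0], "spin": 0}]}}

```text
time_s: 55.15
ee_pos: [531.0, -236.5, 124.0]
eef_rot: [180.0, 0.0, 93.1]
contact_force: [-0.4, -0.4, -0.2]
gripper_width: 50.0
grasp_force: 25.0
```

Emit:
{"api": "move_arm", "payload": {"moves": [{"xyz": [0, 0, 0], "spin": 0}, {"xyz": [0, 0, 0], "spin": 0}, {"xyz": [0, 0, 0], "spin": 0}, {"xyz": [0, 0, 0], "spin": 0}, {"xyz": [0, 0, 0], "spin": 0}, {"xyz": [0, 0, -10], "spin": 0}, {"xyz": [0, 0, -20], "spin": 0}, {"xyz": [0, 0, -30], "spin": 0}, {"xyz": [0, 0, -30], "spin": 0}, {"xyz": [0, 0, -15], "spin": 0}, {"xyz": [15, 0, 0], "spin": 0}, {"xyz": [30, 0, 0], "spin": 0}], "fingers": 93}}

```text
time_s: 56.15
ee_pos: [529.1, -193.3, 230.7]
eef_rot: [179.8, 0.1, 92.9]
contact_force: [0.1, 1.1, -0.2]
gripper_width: 93.1
grasp_force: 0.0
```

Emit:
{"api": "move_arm", "payload": {"moves": [{"xyz": [40, 1, 0], "spin": 0}, {"xyz": [40, 1, 0], "spin": 0}, {"xyz": [40, 1, 0], "spin": 0}, {"xyz": [40, 1, 0], "spin": 0}, {"xyz": [40, 1, 0], "spin": 0}, {"xyz": [40, 1, 0], "spin": 0}, {"xyz": [40, 1, 0], "spin": 0}, {"xyz": [40, 0, 0], "spin": 0}, {"xyz": [40, 0, 0], "spin": 0}, {"xyz": [40, 0, 0], "spin": 0}, {"xyz": [40, 0, 0], "spin": 0}, {"xyz": [40, 0, 0], "spin": 0}]}}

```text
time_s: 57.15
ee_pos: [508.2, 290.5, 228.3]
eef_rot: [-180.0, 0.0, 93.1]
contact_force: [0.6, -0.6, -0.1]
gripper_width: 93.1
grasp_force: 0.0
```

Emit:
{"api": "move_arm", "payload": {"moves": [{"xyz": [40, 0, 0], "spin": 0}, {"xyz": [30, 0, 0], "spin": 0}, {"xyz": [17, 0, 0], "spin": 0}, {"xyz": [0, 0, 0], "spin": 0}, {"xyz": [0, 0, 0], "spin": 0}, {"xyz": [0, 0, 0], "spin": 0}]}}

```text
time_s: 57.65
ee_pos: [504.5, 374.4, 228.2]
eef_rot: [-179.9, 0.0, 93.1]
contact_force: [-0.4, -0.9, -0.0]
gripper_width: 92.9
grasp_force: 0.0
```

```bash
python3 - <<'E'
from h import *
st(); print(to(505.1,375.1,108.5,93.1))
E
```

```text
t 57.65 [504.5 374.4 228.2] [-179.9    0.    93.1] w 92.9 g 0.0 F [-0.4 -0.9 -0. ] q6 29.0
('tool', array([  0.6,   0.6, 119.7]), 'spin', np.float64(-0.0))
```

Emit:
{"api": "move_arm", "payload": {"moves": [{"xyz": [0, 0.5, 20], "spin": 0}, {"xyz": [0, 0, 30], "spin": 0}, {"xyz": [0, 0, 30], "spin": 0}, {"xyz": [0, 0, 26], "spin": 0}, {"xyz": [0, 0, 10], "spin": 0}, {"xyz": [0, 0, 3], "spin": 0}, {"xyz": [0, 0, 0], "spin": 0}, {"xyz": [0, 0, 0], "spin": 0}]}}

```text
time_s: 58.32
ee_pos: [506.7, 375.2, 111.8]
eef_rot: [179.9, -0.1, 93.0]
contact_force: [-0.4, -0.5, 1.0]
gripper_width: 92.6
grasp_force: 0.0
```

Emit:
{"api": "move_arm", "payload": {"moves": [{"xyz": [0, 0, 0], "spin": 0}, {"xyz": [0, 0, 0], "spin": 0}, {"xyz": [0, 0, 0], "spin": 0}, {"xyz": [0, 0, 0], "spin": 0}, {"xyz": [0, 0, 0], "spin": 0}, {"xyz": [0, 0, 0], "spin": 0}, {"xyz": [0, 0, 0], "spin": 0}, {"xyz": [0, 0, 0], "spin": 0}, {"xyz": [0, 0, 0], "spin": 0}, {"xyz": [0, 0, 0], "spin": 0}], "fingers": 35}}

```text
time_s: 59.15
ee_pos: [505.4, 375.1, 109.7]
eef_rot: [-180.0, 0.0, 93.1]
contact_force: [0.0, 0.4, -0.3]
gripper_width: 47.9
grasp_force: 25.0
```

```bash
python3 - <<'E'
from h import *
st(); print(to(536.9,-368.3,284,93.1))
E
```

```text
t 59.15 [505.4 375.1 109.7] [-180.     0.    93.1] w 47.9 g 25.0 F [ 0.   0.4 -0.3] q6 29.0
('tool', array([-744. ,   -8.5, -174.3]), 'spin', np.float64(-0.0))
```

Emit:
{"api": "move_arm", "payload": {"moves": [{"xyz": [0, 0, -10], "spin": 0}, {"xyz": [0, 0, -17], "spin": 0}, {"xyz": [0, 0, -27], "spin": 0}, {"xyz": [0, 0, -30], "spin": 0}, {"xyz": [0, 0, -30], "spin": 0}, {"xyz": [0, 0, -30], "spin": 0}, {"xyz": [0, 0, -20], "spin": 0}, {"xyz": [0, 0, -12], "spin": 0}, {"xyz": [-8, 0, 0], "spin": 0}, {"xyz": [-16, 0, 0], "spin": 0}, {"xyz": [-24, 0, 0], "spin": 0}, {"xyz": [-32, 0, 0], "spin": 0}]}}

```text
time_s: 60.15
ee_pos: [508.5, 294.7, 283.0]
eef_rot: [-179.8, 0.1, 93.2]
contact_force: [0.9, 0.4, -1.8]
gripper_width: 47.5
grasp_force: 25.0
```

Emit:
{"api": "move_arm", "payload": {"moves": [{"xyz": [-36, -1, 0], "spin": 0}, {"xyz": [-36, -1, 0], "spin": 0}, {"xyz": [-36, -1, 0], "spin": 0}, {"xyz": [-36, -1, 0], "spin": 0}, {"xyz": [-36, -1, 0], "spin": 0}, {"xyz": [-36, -1, 0], "spin": 0}, {"xyz": [-36, -1, 0], "spin": 0}, {"xyz": [-36, -1, 0], "spin": 0}, {"xyz": [-36, 0, 0], "spin": 0}, {"xyz": [-36, 0, 0], "spin": 0}, {"xyz": [-36, 0, 0], "spin": 0}, {"xyz": [-36, 0, 0], "spin": 0}]}}

```text
time_s: 61.15
ee_pos: [523.5, -138.5, 283.4]
eef_rot: [-179.8, -0.1, 93.1]
contact_force: [0.8, -0.2, -2.7]
gripper_width: 47.7
grasp_force: 25.0
```

Emit:
{"api": "move_arm", "payload": {"moves": [{"xyz": [-36, 0, 0], "spin": 0}, {"xyz": [-36, 0, 0], "spin": 0}, {"xyz": [-36, 0, 0], "spin": 0}, {"xyz": [-36, 0, 0], "spin": 0}, {"xyz": [-36, 0, 0], "spin": 0}, {"xyz": [-28, 0, 0], "spin": 0}, {"xyz": [-16, 0, 0], "spin": 0}, {"xyz": [-8, 0, 0], "spin": 0}, {"xyz": [0, 0, 0], "spin": 0}, {"xyz": [0, 0, 0], "spin": 0}, {"xyz": [0, 0, 0], "spin": 0}]}}

```text
time_s: 62.07
ee_pos: [537.4, -366.9, 285.2]
eef_rot: [-180.0, -0.1, 93.1]
contact_force: [0.2, 0.0, -2.7]
gripper_width: 47.6
grasp_force: 25.0
```

```bash
python3 - <<'E'
from h import *
st(); print(to(536.9,-368.3,112.7,93.1))
E
```

```text
t 62.07 [ 537.4 -366.9  285.2] [-1.80e+02 -1.00e-01  9.31e+01] w 47.6 g 25.0 F [ 0.2  0.  -2.7] q6 -42.0
('tool', array([ -1.3,  -0.6, 172.5]), 'spin', np.float64(0.0))
```

Emit:
{"api": "move_arm", "payload": {"moves": [{"xyz": [-0.5, -0.5, 15], "spin": 0}, {"xyz": [0, 0, 28], "spin": 0}, {"xyz": [0, 0, 30], "spin": 0}, {"xyz": [0, 0, 30], "spin": 0}, {"xyz": [0, 0, 30], "spin": 0}, {"xyz": [0, 0, 20], "spin": 0}, {"xyz": [0, 0, 10], "spin": 0}, {"xyz": [0, 0, 5], "spin": 0}, {"xyz": [0, 0, 1], "spin": 0}, {"xyz": [0, 0, 0], "spin": 0}, {"xyz": [0, 0, 0], "spin": 0}, {"xyz": [0, 0, 0], "spin": 0}]}}

```text
time_s: 63.07
ee_pos: [538.0, -369.6, 118.9]
eef_rot: [179.9, 0.1, 93.1]
contact_force: [0.1, 0.4, -2.6]
gripper_width: 47.8
grasp_force: 25.0
```

```bash
python3 - <<'E'
from h import *
st(); print(to(536.9,-368.3,112.7,93.1))
E
```

```text
t 63.07 [ 538.  -369.6  118.9] [1.799e+02 1.000e-01 9.310e+01] w 47.8 g 25.0 F [ 0.1  0.4 -2.6] q6 -42.0
('tool', array([ 1.3, -1. ,  6.2]), 'spin', np.float64(-0.0))
```

Emit:
{"api": "move_arm", "payload": {"moves": [{"xyz": [0.5, 0, 1.5], "spin": 0}, {"xyz": [0, 0, 1.5], "spin": 0}, {"xyz": [0, 0, 0.5], "spin": 0}, {"xyz": [0, 0, 0], "spin": 0}, {"xyz": [0, 0, 0], "spin": 0}, {"xyz": [0, 0, 0], "spin": 0}]}}

```text
time_s: 63.57
ee_pos: [536.9, -368.4, 113.2]
eef_rot: [-180.0, -0.0, 93.1]
contact_force: [-0.6, 0.0, -2.8]
gripper_width: 47.7
grasp_force: 25.0
```

```bash
python3 - <<'E'
from h import *
st(); print(to(536.9,-368.3,112.7,93.1))
E
```

```text
t 63.57 [ 536.9 -368.4  113.2] [-180.    -0.    93.1] w 47.7 g 25.0 F [-0.6  0.  -2.8] q6 -42.0
('tool', array([ 0.1, -0. ,  0.5]), 'spin', np.float64(-0.0))
```

Emit:
{"api": "move_arm", "payload": {"moves": [{"xyz": [0, 0, 0.5], "spin": 0}, {"xyz": [0, 0, 0.3], "spin": 0}, {"xyz": [0, 0, 0], "spin": 0}, {"xyz": [0, 0, 0], "spin": 0}]}}

```text
time_s: 63.9
ee_pos: [537.0, -368.4, 112.7]
eef_rot: [180.0, 0.0, 93.1]
contact_force: [-0.5, -0.1, 1.0]
gripper_width: 47.6
grasp_force: 25.0
```

Emit:
{"api": "move_arm", "payload": {"moves": [{"xyz": [0, 0, 0], "spin": 0}, {"xyz": [0, 0, 0], "spin": 0}, {"xyz": [0, 0, 0], "spin": 0}, {"xyz": [0, 0, 0], "spin": 0}, {"xyz": [0, 0, 0], "spin": 0}, {"xyz": [0, 0, -10], "spin": 0}, {"xyz": [0, 0, -20], "spin": 0}, {"xyz": [0, 0, -30], "spin": 0}, {"xyz": [0, 0, -40], "spin": 0}, {"xyz": [0, 0, -40], "spin": 0}, {"xyz": [0, 0, -40], "spin": 0}, {"xyz": [0, 0, -20], "spin": 0}], "fingers": 93}}

```text
time_s: 64.9
ee_pos: [537.9, -369.1, 320.2]
eef_rot: [179.7, 0.3, 93.1]
contact_force: [0.5, 0.2, 1.0]
gripper_width: 92.8
grasp_force: 0.0
```

Emit:
{"api": "move_arm", "payload": {"moves": [{"xyz": [20, 0, -20], "spin": 0}, {"xyz": [40, 0, 0], "spin": 0}, {"xyz": [40, 0, 0], "spin": 0}, {"xyz": [40, 0, 0], "spin": 0}, {"xyz": [40, 0, 0], "spin": 0}, {"xyz": [40, 0, 0], "spin": 0}, {"xyz": [40, 0, 0], "spin": 0}, {"xyz": [40, 0, 0], "spin": 0}, {"xyz": [40, 0, 0], "spin": 0}, {"xyz": [20, 0, 0], "spin": 0}, {"xyz": [0, 0, 0], "spin": 0}, {"xyz": [0, 0, 0], "spin": 0}]}}

```text
time_s: 65.9
ee_pos: [517.6, -7.9, 333.5]
eef_rot: [179.9, 0.0, 93.2]
contact_force: [0.2, -0.0, 0.3]
gripper_width: 93.1
grasp_force: 0.0
```

```bash
python3 - <<'E'
from h import *
st(); grab('scene','scene5.png'); s=grab('side'); P=cloud(s); z=P[...,2]; Q0=None
for n,x,y,h in [('red',467,-305,156),('black',531,-237,161),('yellow',537,-368,151),('jar',552,87,46)]:
    m=(z>h-5)&(z<h+6)&(abs(P[...,1]-y)<30)&(abs(P[...,0]-x)<30); print(n,m.sum(),P[m].mean(0).round(1))
E
```

```text
t 65.9 [517.6  -7.9 333.5] [179.9   0.   93.2] w 93.1 g 0.0 F [ 0.2 -0.   0.3] q6 -10.0
red 232 [ 466.3 -306.6  154.8]
black 173 [ 528.6 -238.4  159.8]
yellow 204 [ 534.3 -369.5  149.9]
jar 70 [549.6  85.7  44.7]
```

View pics/scene5.png

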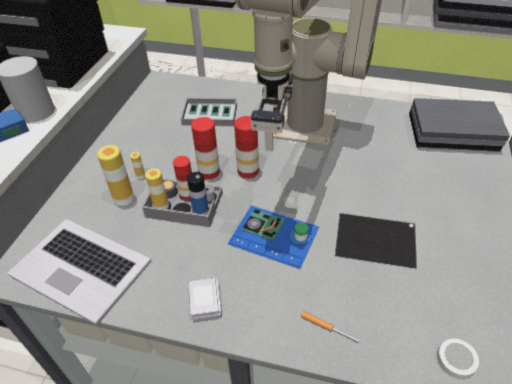

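The scene picture shows all three containers back in their places, at (184,178), (197,193) and (157,190). The jar stands in the well at (301,234), and each container is within about 2 mm of where it started. Handing in.

```bash
python3 -c "
from station import *
print(sign_off())"
```

```text
the job is handed in; nothing more can be done
None
```

The job is done and handed in after about 66 s of robot time: the green-lidded jar stands in the well, and all three containers are upright in the caddy, each measured within about 2 mm of where it stood.

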